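# Weigh a loose cheese ball on its carrying tray

## Task

Take the steel carrying tray by its handle and bring it to the scale without touching the cheese ball that lies loose in it near one end. Lift the tray clear of the counter and, still away from the scale, get the cheese to the middle of the tray by tilting it and keep it in the middle for a good four seconds in the air; then carry it across with the cheese kept near the middle and set the tray down gently, centred and square on the scale's pan, and let go, with the cheese at rest in the middle. Do not let the cheese bang hard into the end walls, do not tip the tray steeply, and leave the jar and the cup where they are.

Things in the scene. Friction and masses are not known exactly. Their poses are not given: they have to be found in the camera images.
- tray: Steel tray: V trough 284 mm long (its y) on a flat base 100 mm wide (x) with 3 mm rubber feet at x +-40, y +-90. Origin: under the middle at foot level, z up. Trough walls rise at 30 deg from a groove 10 mm up to 36 mm at x +-45; end walls 58 mm high, inner faces at y +-136 mm. 0.5 kg (hidden +-20%) plus handle, centre of mass 20 mm up. The cheese rolls along y, stops at +-100 mm
- cheese_center (a point): Centre of a waxed solid cheese ball, 72 mm across, 0.22 kg (hidden x0.75 to 1.3), loose in the trough, centre 52 mm above the tray's underside. It rolls on both walls (rolling radius 31 mm): tilted by a (rad) it accelerates at 0.65 g a less 0.005 g of rolling resistance (hidden +-30%), and stays put when level. Starts at rest 50 to 98 mm from the middle, towards the tray's -y end
- grip (a point): Centre of the handle's black grip bar, 132 mm above the tray's underside, straight over its origin when upright. The bar runs along the tray's x between two steel arms 114 mm apart; it is 18 mm thick along the tray's y (grip it across this) and 26 mm tall. The cheese passes under it: its top is 31 mm below the bar's underside
- handle (a joint): Angle of the bail handle about the tray's +x axis (rad), 0 upright, + when the bar leans to the tray's -y. Pivot in the tray's middle 30 mm above its underside; centring spring 4 N m/rad, damping 0.12 N m s/rad, stops +-0.35. In a handle held still, the cheese 100 mm off the middle tilts the tray 0.05 rad to that side: it runs away, e-fold in about 0.5 s. Handle 0.12 kg
- scale: White bench scale, fixed: housing 240 mm (its x) by 270 mm (y), steel pan 200 by 240 mm on top, pan top 75 mm up, low display 68 mm high on the +x side, out to x = 175 mm. Origin on the counter under the pan's centre, z up. The tray goes on with its length along the scale's y, either way round
- pan (a point): Centre of the top face of the scale's steel pan, 75 mm above the counter
- jar: Bystander: amber glass jar, 64 mm across, 95 mm tall, origin at the centre of its foot
- cup: Bystander: white cup, 72 mm across, 80 mm tall, origin at the centre of its foot
- cheese: The same cheese ball as a body; its origin lies on its surface and turns as it rolls, so use cheese_center for its place
Not all that is in view belongs to the job. There is more than one size of the cheese; the job needs the largest.

How it is judged:
On the way:
1. tray held clear of the counter and away from the scale, cheese kept within 30 mm of the middle for 3 s (height (world z) of tray above 0.03 m and horizontal distance between tray and pan above 0.22 m and y of cheese_center in the frame of tray between -0.03 and 0.03 m), for 3 s.
At the end, for the whole second after the job is handed in: The tray stands released on the pan: within 30 mm of the pan's centre, its length within 0.12 rad of the scale's y, base flat on the pan; the cheese within 30 mm of the tray's middle; tray at rest (horizontal distance between tray and pan below 0.03 m and angle between the y axis of tray and the y axis of scale, either way round below 0.12 rad and height (world z) of tray between 0.07 and 0.082 m and angle between tray's own z axis and vertical below 0.04 rad and contact force between tray and scale above 3 N and y of cheese_center in the frame of tray between -0.03 and 0.03 m and linear speed of tray below 0.02 m/s and velocity of joint handle below 0.2 rad/s); the robot touches nothing.
It fails at once if the cheese is more than 60 mm off the tray's middle while the tray is within 180 mm of the pan's centre (horizontal distance between tray and pan below 0.18 m and not (y of cheese_center in the frame of tray between -0.06 and 0.06 m)).
It fails at once if the cheese leaves the trough or the robot touches it (z of cheese_center in the frame of tray above 0.075 m or not (x of cheese_center in the frame of tray between -0.025 and 0.025 m) or not (y of cheese_center in the frame of tray between -0.12 and 0.12 m) or contact force between any of the arm, the fingers and cheese above 0.3 N).
It fails at once if the cheese bangs into an end wall (more than 22 N) (contact force between cheese and tray above 22 N and not (y of cheese_center in the frame of tray between -0.085 and 0.085 m)).
It fails at once if the tray is slammed onto the scale (more than 45 N) or tipped by more than 0.35 rad (contact force between tray and scale above 45 N or angle between tray's own z axis and vertical above 0.35 rad).
It fails at once if the jar or the cup is moved by more than 30 mm (distance of any of jar, cup from where it was at the start of the episode above 0.03 m).
It also fails if it takes over 72 s, if anything falls off the work surface, if the arm or the gripper's body presses on something with over 40 N, if the wrist force passes 120 N, or if a joint passes its speed limit or range.

## Robot

A 6-joint arm with a two-finger parallel gripper is mounted at the origin on the work surface. World frame = base frame: x ahead of the robot, y to its left, z up, the work surface at z = 0. Lengths are in m, angles in rad, forces in N, time in s.
With the tool pointing down it reaches from about 0.3 to 0.775 m from the base axis. Payload 14.6 kg.
Tool frame: the origin (TCP) lies at the very end of the fingers, on their centre line; the grasp point (between the pads) lies 19 mm behind it; z points along the fingers, y is the line along which they close (so a half turn about z gives the same grasp; the last joint's range is limited). The gripper opens to 94 mm and grips with 3 to 60 N. Pads are 16 mm wide; open, the fingers measure 119 mm over their backs; the gripper's body (75 mm by 177 mm) begins 78 mm behind the grasp point.
Start: joints at [1.114, 0.3, 1.521, -0, 1.321, -0.067], TCP at [0.209, 0.509, 0.205] pointing down, gripper open.
Joint ranges: [-3.03, 3.03], [-0.79, 2.21], [0.23, 2.52], [-1.04, 4.18], [0, 3.07], [-2.55, 2.55]. Speed limits (rad/s): [2.22, 2.22, 2.57, 3.14, 3.14, 3.14].

## Interface

Orientations are given as [roll, pitch, yaw] about the fixed x, y, z axes, in that order (R = Rz(yaw) Ry(pitch) Rx(roll)).
In Python, from station import ctrl gives the robot as it stands. The module is installed in compiled form; this text tells all that it offers.
- The arm moves only by the tool step_arm, never from a script. Its argument "deltas" is a list of rows, each an object with "dp": the shift along the tool's x, y, z scaled (see below), a list of three; "twist": the turn about the tool's z scaled (see below). In form: [{"dp": [tx, ty, tz], "twist": twist}, ...]. A call has 1 to 12 rows; each row shifts and turns the commanded pose from where the row before left it, along the tool's axes as they then stand; what a row does not reach is not made up. The controller multiplies each number of a shift by 0.04 m and each number of a turn by 4 degrees. A row lasts 1/10 s, in which the tool goes at most 50 mm and 8.59 degrees, less where a joint would pass 70% of its speed; a pose out of reach is approached as far as the arm can. A call with a number of a shift or a turn outside -1 to 1 is refused whole. A call with a gripper value outside its range is refused whole. "gripper" is the opening, from -1 (shut) to 1 (fully open), set as the call begins (left out, the last holds). The fingers move at their own pace and stop on an object; "squeeze" is the grip in N (left out, the last holds). Time passes only in rows, so rows that do not move let the fingers close. It gives the time, the measured TCP pose, the force, the opening and the grip force at its end, in the units of the state.
- ctrl.get_obs(): the state, without advancing time (a new reading comes with each control period).
- ctrl.camera(name): name is "scene" or "side" or "wrist"; returns (picture, depth): 480x640x3 uint8, red, green, blue; 480x640 float32, m along the optical axis (not along the pixel's ray), 0 where there is no reading.
- ctrl.get_calibration(name): a dict with "fx", "fy", "cx", "cy" (pixels), "distortion" ([k1, k2, p1, p2, k3] as OpenCV has them; the pictures are not rectified), "world_to_cam" (4x4, takes a point from world to camera coordinates); the wrist camera has in their place "hand_eye" (4x4, takes a point from camera to tool coordinates, whose origin is the TCP and whose axes are the flange's). Camera axes: x right, y down, z forward; pixel columns grow to the right and rows downward; lengths in m; the calibration is good to about 2 mm. A picture is of the moment at which its call begins: read the wrist's pose just before it. get_calibration takes no time and is no camera call.
- ctrl.hand_in(): hands the job in; it is judged then, once.
Trained networks look in the newest picture that a camera, given by its name, has taken for a name from the list of things; names that differ only in an ending like _2 or _b are one class to them, and where a whole thing is asked for, a point or a joint stands for the part that bears it (a point fixed in the world has none). Each returns a list of dicts, best first, with "conf" (0 to 1); they miss things now and then, are a little off and sometimes report something else, mostly with a low value. They report only what shows in the picture. A call takes as long as a camera call. They do not tell look-alikes from the thing itself.
- ctrl.spot_in(camera, label): "rect" ([left, top, right, bottom] as shares, 0 to 1, of the picture: columns of its width, rows of its height, round what is visible of it).
- ctrl.cut_out(camera, label): "pixels" (480x640 bool, what is visible of it) and "rect" ([left, top, right, bottom] as shares, 0 to 1, of the picture: columns of its width, rows of its height, round what is visible of it).
The state is a dict: "time_s": time; "qpos": joint angles; "joint_vel": joint speeds; "tau": joint torques, N m; "ee_pos": TCP position; "eef_rot": TCP orientation; "force": force on the tool from outside, world axes, zero at the start; "moment": the same for the moment, N m; "grip_width": finger opening in m; "grip_force": force on a finger pad.
Only numpy, scipy, OpenCV 4.12 (cv2) and the standard library are available. Lean on these libraries where they do the work, as an engineer would, in place of code of your own. Each camera call takes 0.05 s, during which the arm holds its last target. There are 200 camera calls.

## Working session

There is one attempt and no reset: what is moved stays moved. The work goes in short steps, Python scripts to look and compute and a tool call to move; the robot and the scene stay as the last step left them, time stands still between calls to the robot, and variables do not carry over. Pictures are saved under pics/ and viewed, at most 10 in all, crops included, and the job is handed in when it is done.

Besides the shell and the picture viewer there is one more tool, called after ">>>" as name([rows], argument=value, ...), one row to a line, values as JSON. step_arm: Moves the arm, as the interface text tells. Its arguments: {"type":"object","properties":{"deltas":{"type":"array"},"gripper":{"type":"number"},"squeeze":{"type":"number"}},"required":["deltas"]}

```bash
mkdir -p pics; cat > h.py <<'E'
import numpy as np, cv2
from station import ctrl
from scipy.spatial.transform import Rotation as R
def cal(name):
    c=ctrl.get_calibration(name); K=np.array([[c['fx'],0,c['cx']],[0,c['fy'],c['cy']],[0,0,1.]])
    d=np.array(c['distortion'],float)
    if 'world_to_cam' in c: T=np.linalg.inv(np.array(c['world_to_cam']))
    else:
        o=ctrl.get_obs(); W=np.eye(4); W[:3,:3]=R.from_euler('xyz',o['eef_rot']).as_matrix(); W[:3,3]=o['ee_pos']
        T=W@np.array(c['hand_eye'])
    return K,d,T
def cloud(name,depth,mask,C=None):
    K,d,T=C or cal(name); v,u=np.nonzero(mask&(depth>0)); z=depth[v,u]
    n=cv2.undistortPoints(np.stack([u,v],1).astype(np.float64)[:,None],K,d)[:,0]
    return np.c_[n*z[:,None],z]@T[:3,:3].T+T[:3,3]
E
python3 - <<'E'
from h import *
o=ctrl.get_obs(); print(o)
ims=[]
for n in ['scene','side']:
    p,d=ctrl.camera(n); ims.append(p); np.savez(n+'0.npz',p=p,d=d)
    cv2.imwrite(f'pics/{n}0.png',p[:,:,::-1])
    for l in ['tray','cheese','grip','scale','jar','cup']:
        for r in ctrl.cut_out(n,l)[:4]:
            P=cloud(n,d,r['pixels'])
            print(n,l,round(r['conf'],2),(np.array(r['rect'])*[640,480,640,480]).round(), len(P), np.median(P,0).round(3) if len(P) else '', P.min(0).round(3) if len(P) else '',P.max(0).round(3) if len(P) else '')
E
```

```text
{'time_s': 0.0, 'qpos': array([ 1.11436414e+00,  3.00460687e-01,  1.52156464e+00, -3.76785335e-05,
        1.32070656e+00, -6.66088195e-02]), 'joint_vel': array([ 0.00180082, -0.00043904,  0.00033042, -0.00078401,  0.00082035,
       -0.00034448]), 'tau': array([ 7.18386782e-04, -5.31809235e+01, -3.52739024e+01,  7.09018763e-02,
        2.43633776e-02, -1.20955106e-04]), 'ee_pos': array([0.20891594, 0.50849762, 0.204899  ]), 'eef_rot': array([-3.14045352e+00, -3.94121856e-05,  2.75177861e+00]), 'force': array([-0.31554548, -0.59798659,  0.9457392 ]), 'moment': array([0.00300628, 0.00305844, 0.03494314]), 'grip_force': 0.0, 'grip_width': 0.09431593729831884}
scene tray 0.88 [431. 257. 608. 411.] 9960 [0.503 0.327 0.026] [ 0.342  0.157 -0.003] [0.592 0.458 0.148]
scene cheese 0.71 [493. 240. 522. 264.] 503 [0.332 0.244 0.037] [0.305 0.22  0.01 ] [0.345 0.267 0.05 ]
scene cheese 0.66 [452. 270. 492. 306.] 1334 [0.469 0.22  0.071] [0.374 0.179 0.001] [0.488 0.253 0.089]
scene cheese 0.62 [388. 264. 413. 290.] 562 [0.485 0.094 0.037] [ 0.429  0.057 -0.001] [0.5   0.114 0.049]
scene grip 0
[... 568 characters left out ...]
 [0.448 0.197 0.071] [0.416 0.179 0.014] [0.488 0.349 0.087]
side cheese 0.52 [289. 225. 301. 237.] 120 [0.478 0.082 0.045] [0.454 0.006 0.029] [0.495 0.099 0.081]
side grip 0.96 [255. 141. 309. 191.] 903 [0.492 0.301 0.13 ] [ 0.429  0.266 -0.005] [0.622 0.649 0.148]
side scale 0.95 [290. 261. 496. 413.] 20255 [ 0.555 -0.306  0.073] [ 0.418 -0.408 -0.004] [ 0.739 -0.027  0.08 ]
side jar 0.59 [386. 212. 416. 265.] 1345 [ 0.679 -0.031  0.061] [ 0.639 -0.123 -0.003] [0.769 0.17  0.099]
side cup 0.82 [268. 232. 305. 280.] 1424 [ 0.437 -0.031  0.056] [ 0.403 -0.052 -0.001] [0.494 0.08  0.084]
side cup 0.6 [386. 213. 415. 261.] 1334 [ 0.679 -0.031  0.062] [ 0.635 -0.123 -0.002] [0.727 0.16  0.099]
```

```bash
python3 -c "
import cv2,numpy as np
a=cv2.imread('pics/scene0.png');b=cv2.imread('pics/side0.png')
cv2.imwrite('pics/both0.png',cv2.resize(np.vstack([a,b]),(400,600)))"
```

```text
(no output)
```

View pics/scene0.png

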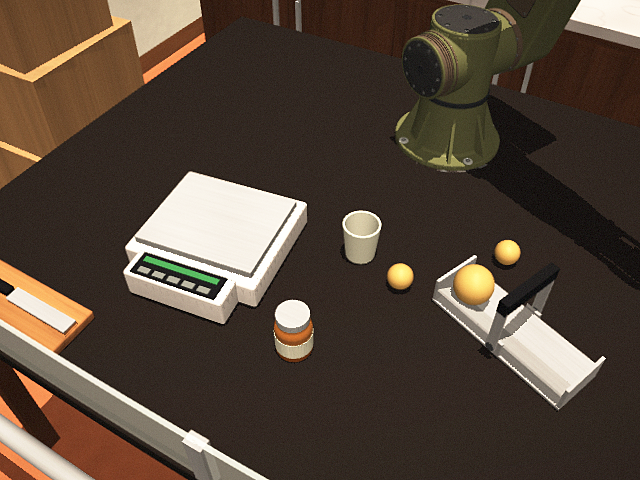

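View pics/side0.png

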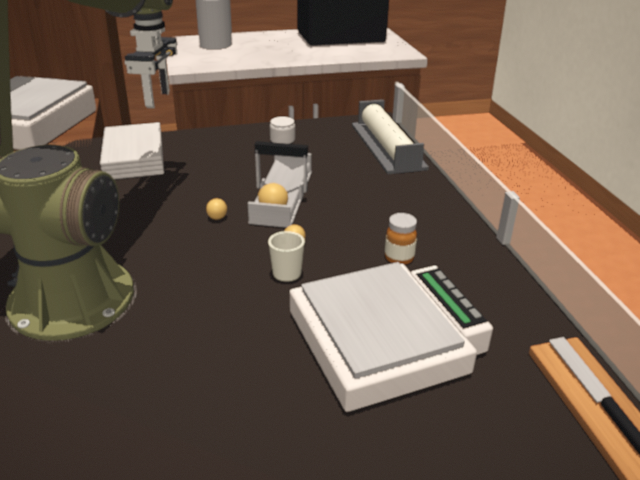

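The scene view shows the tray at (431–608, 257–411), with the large cheese at (472,287) near one end. Two small look-alike cheeses sit at (507,252) and (400,277). The scale is at (215,245), the cup at (361,237) and the jar at (293,330). The side view agrees with this. Next I fit poses from the saved depth.

```bash
cat >> h.py <<'E'
def rect2(P):
    (c,s,a)=cv2.minAreaRect(P[:,:2].astype(np.float32)*1000); 
    a=np.radians(a)
    if s[0]<s[1]: s=s[::-1]; a+=np.pi/2
    return np.array(c)/1000,np.array(s),(a+np.pi/2)%np.pi-np.pi/2   # centre, long/short mm, yaw of long axis
def clean(P,r=.008,k=12):
    from scipy.spatial import cKDTree
    t=cKDTree(P); n=np.array([len(x) for x in t.query_ball_point(P,r)]); return P[n>=k]
def sphere(P,r=.036):
    from scipy.optimize import least_squares
    c0=np.median(P,0)-[0,0,.02]
    f=lambda c:np.linalg.norm(P-c,axis=1)-r
    return least_squares(f,c0,loss='soft_l1',f_scale=.002).x
E
python3 - <<'E'
from h import *
for n in ['scene','side']:
    z=np.load(n+'0.npz'); d=z['d']; A=cloud(n,d,np.ones((480,640),bool))
    S=A[(A[:,2]>.069)&(A[:,2]<.081)&(abs(A[:,0]-.58)<.25)&(abs(A[:,1]+.25)<.22)]
    S=clean(S); print(n,'pan',rect2(S),len(S))
    H=A[(A[:,2]>.03)&(A[:,2]<.081)&(abs(A[:,0]-.58)<.25)&(abs(A[:,1]+.25)<.22)]
    print(n,'housing',rect2(clean(H)))
    B=A[(A[:,2]>.134)&(A[:,2]<.155)&(abs(A[:,0]-.5)<.12)&(abs(A[:,1]-.31)<.12)]
    B=clean(B,.008,8); print('bar',rect2(B),len(B),B[:,2].mean())
    T=A[(A[:,2]>.008)&(A[:,2]<.07)&(abs(A[:,0]-.51)<.16)&(abs(A[:,1]-.31)<.16)]
    T=clean(T); print('tray',rect2(T),len(T))
    Q=A[(A[:,2]>.045)&(A[:,2]<.09)&(np.hypot(A[:,0]-.465,A[:,1]-.22)<.05)]
    print('cheese',sphere(clean(Q)),len(Q))
    for nm,c,zz in [('jar',(.69,-.02),.098),('cup',(.44,-.02),.083)]:
        J=A[(A[:,2]>zz-.03)&(A[:,2]<zz+.003)&(np.hypot(A[:,0]-c[0],A[:,1]-c[1])<.07)]; J=clean(J); print(nm,(J.min(0)+J.max(0))/2)
E
```

```text
scene pan (array([ 0.57532367, -0.19162355]), array([372.16308594, 272.95254517]), np.float64(-1.4027096828825414)) 10156
scene housing (array([ 0.57489771, -0.19938469]), array([374.77093506, 299.97515869]), np.float64(-1.449433562561707))
bar (array([0.48900891, 0.30771704]), array([132.47288513,  20.70302582]), np.float64(-0.40435893358330866)) 899 0.1431185271154206
tray (array([0.49097345, 0.30644989]), array([286.10629272, 128.77145386]), np.float64(1.175909857734836)) 7679
cheese [0.4504353  0.21701383 0.0504883 ] 1317
jar [ 0.68857732 -0.00619542  0.083079  ]
cup [ 0.43816782 -0.00917808  0.06819493]
side pan (array([ 0.57630396, -0.19477681]), array([365.92263794, 288.42672729]), np.float64(-1.4434996984354957)) 11416
side housing (array([ 0.57431104, -0.20628267]), array([381.61349487, 302.96636963]), np.float64(-1.4772567466356064))
bar (array([0.48896582, 0.30326157]), array([127.42653656,  25.84881973]), np.float64(-0.4150716322262076)) 349 0.14136045308590617
tray (array([0.48806195, 0.30472101]), array([290.91503906, 124.75225067]), np.float64(1.1775883150118585)) 1608
cheese [0.45153295 0.21711289 0.05032736] 539
jar [ 0.68582764 -0.01295119  0.08339058]
cup [ 0.43845483 -0.01040109  0.06813353]
```

```bash
python3 - <<'E'
from h import *
from scipy.optimize import minimize
for n in ['scene','side']:
    z=np.load(n+'0.npz'); A=cloud(n,z['d'],np.ones((480,640),bool))
    m=(A[:,1]<-.07)&(A[:,1]>-.5)&(abs(A[:,0]-.58)<.25)&(np.hypot(A[:,0]-.69,A[:,1]+.01)>.08)
    S=clean(A[m&(A[:,2]>.0715)&(A[:,2]<.08)]); print(n,'pan',rect2(S),len(S),np.median(S[:,2]))
    H=clean(A[m&(A[:,2]>.03)&(A[:,2]<.08)]); print(n,'housing+display',rect2(H),H.min(0),H.max(0))
o=ctrl.get_obs()
c=ctrl.get_calibration('wrist'); print(np.array(c['hand_eye']).round(3),c['fx'])
E
```

```text
scene pan (array([ 0.55338348, -0.25708734]), array([243.60084534, 204.68606567]), np.float64(-1.4390925080489292)) 9084 0.07438604114978459
scene housing+display (array([ 0.58155298, -0.25185504]), array([297.41009521, 270.91052246]), np.float64(0.13335927296907424)) [ 0.41701963 -0.3864161   0.0300272 ] [ 0.74068875 -0.10674522  0.07976709]
side pan (array([ 0.55426544, -0.2581965 ]), array([245.54051208, 204.18656921]), np.float64(-1.4380412584981341)) 10525 0.07479544689856743
side housing+display (array([ 0.57951691, -0.25658231]), array([294.5836792 , 271.88623047]), np.float64(0.13507894266396558)) [ 0.41752613 -0.4084116   0.03000583] [ 0.73812278 -0.119588    0.07934239]
[[-0.001 -0.958 -0.287  0.082]
 [ 1.    -0.    -0.001  0.   ]
 [ 0.    -0.287  0.958 -0.18 ]
 [ 0.     0.     0.     1.   ]] 373.47787160745804
```

>>> step_arm([
  {"dp": [-0.4,-0.1,-0.3]},
  {"dp": [-0.9,-0.2,-0.4]},
  {"dp": [-0.9,-0.2,-0.4]},
  {"dp": [-0.9,-0.2,-0.2]},
  {"dp": [-0.9,-0.2,0]},
  {"dp": [-0.9,-0.2,0]},
  {"dp": [-0.9,-0.2,0]},
  {"dp": [-0.9,-0.3,0]},
  {"dp": [-0.9,-0.3,0]},
  {"dp": [-0.5,-0.2,0]},
  {"dp": [0,0,0]},
  {"dp": [0,0,0]},
])

```text
invalid input at $.deltas[0]: expected keys dp, twist
```

>>> step_arm([
  {"dp": [-0.4,-0.1,-0.3],"twist": 0},
  {"dp": [-0.9,-0.2,-0.4],"twist": 0},
  {"dp": [-0.9,-0.2,-0.4],"twist": 0},
  {"dp": [-0.9,-0.2,-0.2],"twist": 0},
  {"dp": [-0.9,-0.2,0],"twist": 0},
  {"dp": [-0.9,-0.2,0],"twist": 0},
  {"dp": [-0.9,-0.2,0],"twist": 0},
  {"dp": [-0.9,-0.3,0],"twist": 0},
  {"dp": [-0.9,-0.3,0],"twist": 0},
  {"dp": [-0.5,-0.2,0],"twist": 0},
  {"dp": [0,0,0],"twist": 0},
  {"dp": [0,0,0],"twist": 0},
])

```text
time_s: 1.9
ee_pos: [0.477, 0.3074, 0.258]
eef_rot: [3.141, 0.0, 2.751]
force: [-0.3, 0.5, -0.2]
grip_width: 0.0941
grip_force: 0.0
```

```bash
python3 - <<'E'
from h import *
C=cal('wrist'); o=ctrl.get_obs(); p,d=ctrl.camera('wrist'); cv2.imwrite('pics/w1.png',p[:,:,::-1]); np.savez('w1.npz',p=p,d=d)
A=cloud('wrist',d,np.ones((480,640),bool),C)
t0=np.array([.489,.305]); 
m=np.hypot(A[:,0]-t0[0],A[:,1]-t0[1])<.2
B=clean(A[m&(A[:,2]>.125)&(A[:,2]<.155)],.006,10); print('bar',rect2(B),len(B),np.median(B[:,2]))
T=clean(A[m&(A[:,2]>.008)&(A[:,2]<.066)],.006,10); print('tray',rect2(T),len(T))
r=ctrl.cut_out('wrist','cheese')
for x in r: print(x['conf'],x['rect'],sphere(cloud('wrist',d,x['pixels'],C)))
print(o['ee_pos'],o['eef_rot'],o['qpos'],o['force'],o['time_s'])
E
```

```text
bar (array([0.4899581 , 0.30676624]), array([129.1913147 ,  17.57456017]), np.float64(-0.3950742219169108)) 3294 0.1457787650936987
tray (array([0.43266449, 0.296522  ]), array([344.73999023, 227.32571411]), np.float64(1.2658916793819972)) 21069
0.86 [0.3045, 0.3771, 0.41, 0.5194] [0.45134742 0.21665763 0.05195009]
0.82 [0.1898, 0.5119, 0.2602, 0.596] [0.47782592 0.08104152 0.01272871]
0.62 [0.2683, 0.1223, 0.3475, 0.2175] [0.31666908 0.2394872  0.01130371]
0.57 [0.2802, 0.3154, 0.7198, 0.6469] [0.49418266 0.32806413 0.04368192]
[0.47695197 0.30739822 0.25800766] [3.14117321e+00 1.64708931e-04 2.75070418e+00] [ 5.07893683e-01  3.05031771e-01  1.39259302e+00  1.33313931e-04
  1.44353707e+00 -6.72031095e-01] [-0.31475181  0.49617442 -0.21087511] 1.9
```

View pics/w1.png

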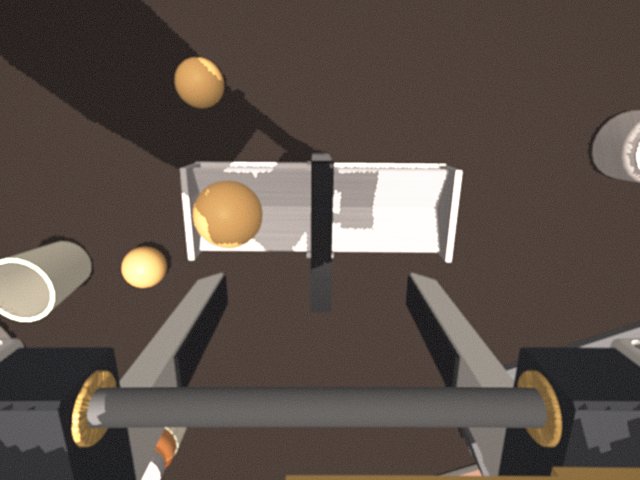

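The wrist view shows the large cheese at (228,214) in the tray (183–460, 160–260). The bar lies along x≈321, and the small balls are outside the tray. The bar matches the tool yaw, so I descend and grip.

>>> step_arm([
  {"dp": [-0.31,0.11,0.3],"twist": 0},
  {"dp": [0,0,0.7],"twist": 0},
  {"dp": [0,0,0.7],"twist": 0},
  {"dp": [0,0,0.7],"twist": 0},
  {"dp": [0,0,0.6],"twist": 0.06},
  {"dp": [0,0,0.4],"twist": 0},
  {"dp": [0,0,0.15],"twist": 0},
  {"dp": [0,0,0],"twist": 0},
  {"dp": [0,0,0],"twist": 0},
])

```text
time_s: 2.9
ee_pos: [0.4901, 0.3078, 0.1166]
eef_rot: [3.14, 0.001, 2.748]
force: [-0.1, 0.6, 0.8]
grip_width: 0.0943
grip_force: 0.0
```

```bash
cat >> h.py <<'E'
def toolcloud(d,mask):
    c=ctrl.get_calibration('wrist'); K,dd,_=cal('wrist'); return cloud('wrist',d,mask,(K,dd,np.array(c['hand_eye'])))
E
python3 - <<'E'
from h import *
p,d=ctrl.camera('wrist'); cv2.imwrite('pics/w2.png',p[:,:,::-1])
T=toolcloud(d,np.ones((480,640),bool))
m=(abs(T[:,1])<.03)&(T[:,2]>-.05)&(T[:,2]<.02)&(abs(T[:,0])<.09)
B=clean(T[m],.005,10); print(len(B)); 
if len(B): print(rect2(B),np.percentile(B,[2,50,98],axis=0).round(4))
for x in ctrl.cut_out('wrist','cheese')[:3]: print(x['conf'],x['rect'],x['pixels'].sum(),sphere(toolcloud(d,x['pixels'])+[0,0,0]))
o=ctrl.get_obs(); print(o['ee_pos'],o['eef_rot'],o['force'])
E
```

```text
9285
(array([-0.00036158, -0.00129132]), array([129.01535034,  18.08759117]), np.float64(0.005764019467245474)) [[-0.0376 -0.0098 -0.0306]
 [ 0.0206 -0.0012 -0.0293]
 [ 0.0639  0.0074 -0.019 ]]
0.98 [0.1767, 0.404, 0.3522, 0.6237] 9319 [ 0.01917728 -0.08248105  0.01355043]
0.87 [0.1269, 0.0021, 0.255, 0.17] 5238 [ 0.12502206 -0.10663609  0.04500845]
0.75 [0.0302, 0.6008, 0.1459, 0.7208] 3498 [-0.04795489 -0.1819275   0.0553867 ]
[0.49022946 0.3076308  0.11661005] [3.14025489e+00 1.10100195e-03 2.74786720e+00] [ 0.11586175  0.21214367 -0.80459996]
```

View pics/w2.png

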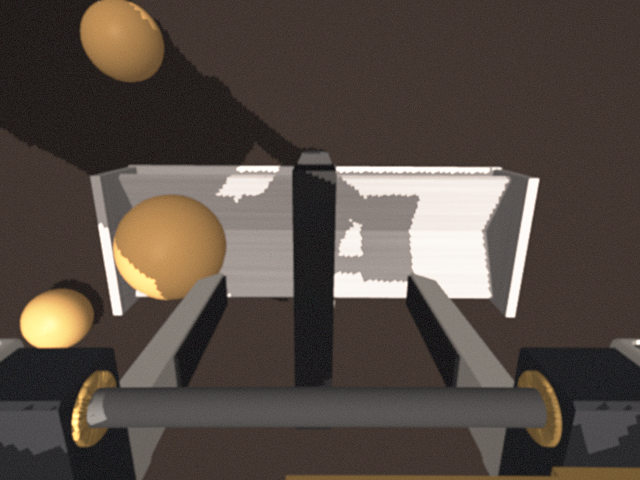

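The wrist view shows the bar (x≈295–335) centred between the fingers to about 1 mm, with the cheese at (170,247). I nudge 1 mm and close.

>>> step_arm([
  {"dp": [0,-0.03,0],"twist": 0},
  {"dp": [0,0,0],"twist": 0},
  {"dp": [0,0,0],"twist": 0},
  {"dp": [0,0,0],"twist": 0},
  {"dp": [0,0,0],"twist": 0},
  {"dp": [0,0,0],"twist": 0},
  {"dp": [0,0,0],"twist": 0},
], gripper=-1, squeeze=15)

```text
time_s: 3.7
ee_pos: [0.4895, 0.3062, 0.1154]
eef_rot: [-3.142, 0.0, 2.748]
force: [0.5, 0.6, -0.6]
grip_width: 0.0414
grip_force: 0.0
```

>>> step_arm([
  {"dp": [0,0,0],"twist": 0},
  {"dp": [0,0,0],"twist": 0},
], gripper=-1, squeeze=60)

```text
time_s: 3.9
ee_pos: [0.4894, 0.3062, 0.1154]
eef_rot: [3.142, -0.0, 2.748]
force: [0.2, -0.4, 0.1]
grip_width: 0.0252
grip_force: 0.0
```

```bash
cat >> h.py <<'E'
def sph(P,r=.036):
    from scipy.optimize import least_squares
    f=lambda c:np.linalg.norm(P-c,axis=1)-r
    return least_squares(f,np.median(P,0)+[0,0,.025],loss='soft_l1',f_scale=.002).x
E
cat > look.py <<'E'
import sys
from h import *
def trayfit(d,ch):
    # end walls: top edges -> two clusters; tilt about tool x
    T=toolcloud(d,np.ones((480,640),bool))
    m=(T[:,0]>-.048)&(T[:,0]<.048)&(T[:,2]>.02)&(T[:,2]<.14)&(abs(T[:,1])<.16)
    if ch is not None: m&=np.linalg.norm(T-ch,axis=1)>.040
    T=T[m]; W=T[abs(T[:,1])>.125]
    out=[]
    for s in (-1,1):
        w=W[W[:,1]*s>0]; w=clean(w,.005,8) if len(w)>20 else w
        out.append([len(w)]+([round(float(np.percentile(w[:,2],4)),4),round(float(np.median(w[:,1])),4)] if len(w)>20 else []))
    return out
def meas(k=2):
    r=[]
    for i in range(k):
        t=ctrl.get_obs()['time_s']; p,d=ctrl.camera('wrist'); c=None
        r.append((t,p,d))
    x=None; res=[]
    for t,p,d in r:
        # cheese by colour (orange), in the trough region
        hsv=cv2.cvtColor(p,cv2.COLOR_RGB2HSV); m=(hsv[...,0]>8)&(hsv[...,0]<26)&(hsv[...,1]>110)&(hsv[...,2]>40)
        P=toolcloud(d,m); q=(abs(P[:,0])<.06)&(P[:,2]>.015)&(P[:,2]<.11)&(abs(P[:,1])<.14); P=P[q]
        c=sph(P) if len(P)>80 else np.full(3,np.nan)
        res.append((t,c,len(P),trayfit(d,c if len(P)>80 else None)))
    return r,res
if __name__=='__main__':
    r,res=meas(2)
    for t,c,n,tf in res: print(round(t,3),'cheese tool',c.round(4),n,'walls',tf)
    (t0,c0,*_),(t1,c1,*_)=res[0],res[-1]; print('s',c1[1].round(4),'v',((c1-c0)/(t1-t0))[1].round(3))
    o=ctrl.get_obs(); print(o['ee_pos'].round(4),o['eef_rot'].round(4),o['force'].round(1),o['moment'].round(3),o['grip_width'],o['grip_force'],o['time_s'])
    if len(sys.argv)>1: cv2.imwrite('pics/'+sys.argv[1],r[-1][1][:,:,::-1])
E
python3 look.py
```

```text
3.9 cheese tool [ 0.0004 -0.0973  0.0631] 8913 walls [[3397, 0.0557, -0.136], [6692, 0.0561, 0.1362]]
3.95 cheese tool [ 0.0003 -0.0973  0.0631] 8902 walls [[3411, 0.0557, -0.136], [6710, 0.0561, 0.1362]]
s -0.0973 v -0.0
[0.4895 0.3062 0.1155] [3.1415 0.     2.7476] [ 0.4  2.  -0.6] [ 0.674 -0.277 -0.143] 0.017594930943070873 53.266199827194214 4.0
```

>>> step_arm([
  {"dp": [0,0,0],"twist": 0},
  {"dp": [0,0,-0.05],"twist": 0},
  {"dp": [0,0,-0.15],"twist": 0},
  {"dp": [0,0,-0.3],"twist": 0},
  {"dp": [0,0,-0.4],"twist": 0},
  {"dp": [0,0,-0.5],"twist": 0},
  {"dp": [0,0,-0.5],"twist": 0},
  {"dp": [0,0,-0.5],"twist": 0},
  {"dp": [0,0,-0.4],"twist": 0},
  {"dp": [0,0,-0.2],"twist": 0},
  {"dp": [0,0,-0.1],"twist": 0},
  {"dp": [0,0,0],"twist": 0},
])

```text
time_s: 5.2
ee_pos: [0.4894, 0.3061, 0.2395]
eef_rot: [-3.142, -0.0, 2.748]
force: [0.6, 0.3, -7.9]
grip_width: 0.0178
grip_force: 60.0
```

```bash
python3 look.py w3.png
```

```text
5.2 cheese tool [ 0.     -0.1008  0.0686] 8568 walls [[2798, 0.0633, -0.1368], [6806, 0.0487, 0.1354]]
5.25 cheese tool [ 0.     -0.1008  0.0688] 8564 walls [[2775, 0.0637, -0.1369], [6809, 0.0484, 0.1354]]
s -0.1008 v -0.001
[0.4892 0.306  0.2387] [-3.1406e+00 -8.0000e-04  2.7476e+00] [ 0.5 -0.7 -8.7] [ 0.219 -0.066 -0.055] 0.017518725624841 59.99169409275055 5.3
```

```bash
cat > sim.py <<'E'
import sys, json, numpy as np
LAM2=3.57; FR=.049; G=.65
def sim(s,v,rows,th0=None,tail=0.,lag=.05,dt=.002):
    # rows: y units (0.04 m / 0.1 s); hand velocity = first-order lag of row velocity
    s,v=float(s),float(v); h=0.; out=[]; th=s*LAM2/(G*9.81); w=0.
    for u in list(rows)+[0]*int(round(tail*10)):
        for k in range(int(.1/dt)):
            a=(u*.4-h)/lag; h+=a*dt
            al=34**2*(LAM2/(G*9.81)*s-th)-2*.5*34*w; w+=al*dt; th+=w*dt
            f=G*9.81*th-G*a
            if abs(v)<2e-3 and abs(f)<FR: v=0.
            else:
                v+=(f-np.sign(v if abs(v)>1e-4 else f)*FR)*dt
            s+=v*dt
            if s<-.1: s=-.1; v=max(v,0)
            if s>.1: s=.1; v=min(v,0)
        out.append((round(s*1000,1),round(v,3)))
    return out
if __name__=='__main__':
    s,v=float(sys.argv[1]),float(sys.argv[2]); 
    shape=np.array(json.loads(sys.argv[3])); pre=int(sys.argv[4]) if len(sys.argv)>4 else 0
    from scipy.optimize import brentq
    def J(k):
        o=sim(s,v,[0]*pre+list(k*shape),tail=.8)[-1]; return o[0]/1000+o[1]/np.sqrt(LAM2)
    ks=np.linspace(-1.5,1.5,121); js=np.array([J(k) for k in ks]); i=np.nonzero(np.diff(np.sign(js)))[0]
    for j in i:
        k=ks[j]; print('k',round(k,3),(k*shape).round(2)); print(sim(s,v,[0]*pre+list(k*shape),tail=1.5))
    z=np.nonzero(abs(js)<.004)[0]; print('ks ok',ks[z])
E
python3 sim.py -0.0996 0 '[0.3,0.7,1,1,0.7,0.3]'; python3 sim.py -0.0996 0 '[0.25,0.5,0.75,0.75,0.75,0.75,0.5,0.25]'
```

```text
k 1.075 [0.32 0.75 1.08 1.08 0.75 0.32]
[(-100.0, 0), (-100.0, 0), (-100.0, 0), (-100.0, 0), (np.float64(-97.3), np.float64(0.031)), (np.float64(-89.1), np.float64(0.098)), (np.float64(-75.3), np.float64(0.149)), (np.float64(-61.2), np.float64(0.13)), (np.float64(-49.4), np.float64(0.106)), (np.float64(-40.0), np.float64(0.084)), (np.float64(-32.5), np.float64(0.066)), (np.float64(-26.8), np.float64(0.05)), (np.float64(-22.5), np.float64(0.036)), (np.float64(-19.6), np.float64(0.023)), (np.float64(-17.9), np.float64(0.011)), (np.float64(-17.4), np.float64(-0.0)), (np.float64(-17.4), np.float64(-0.001)), (np.float64(-17.6), np.float64(-0.003)), (np.float64(-18.0), np.float64(-0.004)), (np.float64(-18.5), np.float64(-0.006)), (np.float64(-19.1), np.float64(-0.007))]
ks ok []
k 1.425 [0.36 0.71 1.07 1.07 1.07 1.07 0.71 0.36]
[(-100.0, 0), (-100.0, 0), (-100.0, 0), (-100.0, 0), (-100.0, 0), (-100.0, 0), (np.float64(-96.7), np.float64(0.04)), (np.float64(-88.6), np.float64(0.092)), (np.float64(-75.0), np.float64(0.149)), (np.float64(-60.9), np.float64(0.131)), (np.float64(-49.1), np.float64(0.106)), (np.float64(-39.6), np.float64(0.085)), (np.float64(-32.0), np.float64(0.067)), (np.float64(-26.2), np.float64(0.051)), (np.float64(-21.8), np.float64(0.037)), (np.float64(-18.8), np.float64(0.025)), (np.float64(-16.9), np.float64(0.013)), (np.float64(-16.2), np.float64(0.002)), (np.float64(-16.2), np.float64(-0.001)), (np.float64(-16.3), np.float64(-0.001)), (np.float64(-16.5), np.float64(-0.002)), (np.float64(-16.7), np.float64(-0.003)), (np.float64(-17.1), np.float64(-0.004))]
ks ok []
```

View pics/w3.png

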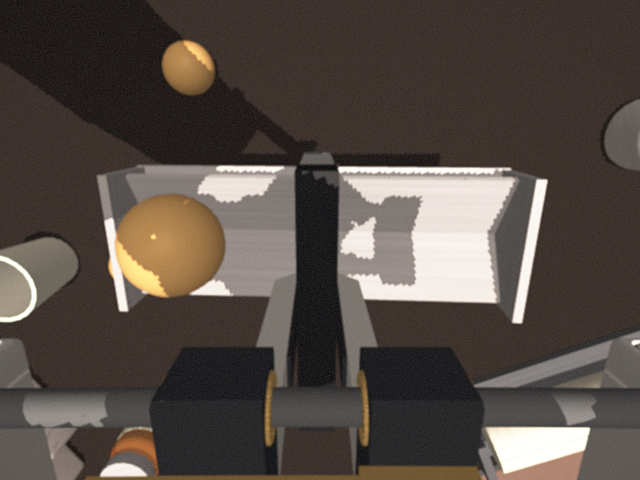

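The picture shows the tray hanging level except for a lean from the cheese, which rests against its stop at (170,245).

```bash
python3 sim.py -0.0996 0 '[0.3,0.6,0.8,0.8,0.8,0.8,0.6,0.3]';python3 sim.py -0.0996 0 '[0.3,0.6,0.8,0.8,0.8,0.8,0.8,0.6,0.3]'
```

```text
k 1.375 [0.41 0.82 1.1  1.1  1.1  1.1  0.82 0.41]
[(-100.0, 0), (-100.0, 0), (-100.0, 0), (-100.0, 0), (-100.0, 0), (-100.0, 0), (np.float64(-97.9), np.float64(0.022)), (np.float64(-91.0), np.float64(0.084)), (np.float64(-77.4), np.float64(0.154)), (np.float64(-62.7), np.float64(0.136)), (np.float64(-50.4), np.float64(0.112)), (np.float64(-40.4), np.float64(0.09)), (np.float64(-32.4), np.float64(0.071)), (np.float64(-26.1), np.float64(0.055)), (np.float64(-21.3), np.float64(0.041)), (np.float64(-17.8), np.float64(0.029)), (np.float64(-15.4), np.float64(0.018)), (np.float64(-14.1), np.float64(0.008)), (np.float64(-13.8), np.float64(0.0)), (np.float64(-13.8), np.float64(0.0)), (np.float64(-13.8), np.float64(0.0)), (np.float64(-13.8), np.float64(0.0)), (np.float64(-13.8), np.float64(-0.0))]
ks ok [1.375]
k 1.375 [0.41 0.82 1.1  1.1  1.1  1.1  1.1  0.82 0.41]
[(-100.0, 0), (-100.0, 0), (-100.0, 0), (-100.0, 0), (-100.0, 0), (-100.0, 0), (-100.0, 0), (np.float64(-97.9), np.float64(0.022)), (np.float64(-91.0), np.float64(0.084)), (np.float64(-77.4), np.float64(0.154)), (np.float64(-62.7), np.float64(0.136)), (np.float64(-50.4), np.float64(0.112)), (np.float64(-40.4), np.float64(0.09)), (np.float64(-32.3), np.float64(0.071)), (np.float64(-26.1), np.float64(0.055)), (np.float64(-21.2), np.float64(0.042)), (np.float64(-17.7), np.float64(0.029)), (np.float64(-15.4), np.float64(0.018)), (np.float64(-14.1), np.float64(0.008)), (np.float64(-13.7), 0.0), (np.float64(-13.7), np.float64(-0.0)), (np.float64(-13.7), np.float64(-0.0)), (np.float64(-13.7), np.float64(-0.0)), (np.float64(-13.7), np.float64(-0.0))]
ks ok [1.375]
```

>>> step_arm([
  {"dp": [0,-0.05,0],"twist": 0},
  {"dp": [0,-0.1,0],"twist": 0},
  {"dp": [0,-0.15,0],"twist": 0},
  {"dp": [0,-0.2,0],"twist": 0},
  {"dp": [0,-0.2,0],"twist": 0},
  {"dp": [0,-0.25,0],"twist": 0},
  {"dp": [0,-0.25,0],"twist": 0},
  {"dp": [0,-0.2,0],"twist": 0},
  {"dp": [0,-0.2,0],"twist": 0},
  {"dp": [0,-0.15,0],"twist": 0},
  {"dp": [0,-0.1,0],"twist": 0},
  {"dp": [0,-0.05,0],"twist": 0},
])

```text
time_s: 6.5
ee_pos: [0.4602, 0.2357, 0.2395]
eef_rot: [3.141, 0.0, 2.748]
force: [-0.0, 0.3, -7.7]
grip_width: 0.0179
grip_force: 60.0
```

```bash
python3 look.py; python3 - <<'E'
from sim import sim
for r in ([.5,1,1,.5,0],[.5,.9,.9,.4,0],[.5,.8,.8,.4,0],[.5,1,1,0,0]): print(r,[(float(a),float(b)) for a,b in sim(-.0996,0,r,tail=1.2)][3:])
E
```

```text
6.5 cheese tool [ 0.     -0.1008  0.0688] 8289 walls [[2780, 0.0636, -0.1369], [6799, 0.0484, 0.1354]]
6.55 cheese tool [ 0.     -0.1008  0.0687] 8297 walls [[2769, 0.0635, -0.1369], [6800, 0.0484, 0.1354]]
s -0.1008 v -0.0
[0.4603 0.2359 0.2395] [3.1415 0.     2.7475] [-0.2  0.5 -7.5] [ 0.197 -0.091 -0.028] 0.01727713642313561 59.99167621135712 6.6
[0.5, 1, 1, 0.5, 0] [(-94.6, 0.071), (-81.0, 0.16), (-65.6, 0.144), (-52.4, 0.119), (-41.7, 0.097), (-33.0, 0.078), (-26.1, 0.062), (-20.7, 0.048), (-16.5, 0.036), (-13.5, 0.025), (-11.4, 0.016), (-10.3, 0.007), (-10.0, 0.0), (-10.0, 0.0)]
[0.5, 0.9, 0.9, 0.4, 0] [(-94.6, 0.071), (-82.5, 0.138), (-69.5, 0.118), (-59.0, 0.091), (-51.2, 0.066), (-45.7, 0.044), (-42.5, 0.023), (-41.2, 0.003), (-41.6, -0.008), (-42.9, -0.018), (-45.3, -0.029), (-48.8, -0.041), (-53.5, -0.053), (-59.5, -0.068)]
[0.5, 0.8, 0.8, 0.4, 0] [(-96.1, 0.049), (-86.4, 0.112), (-76.1, 0.09), (-68.6, 0.061), (-64.0, 0.032), (-62.2, 0.005), (-62.8, -0.014), (-65.1, -0.032), (-69.2, -0.051), (-75.3, -0.071), (-83.5, -0.093), (-94.2, -0.119), (-100.0, 0.0), (-100.0, 0.0)]
[0.5, 1, 1, 0, 0] [(-87.1, 0.184), (-68.5, 0.179), (-51.9, 0.154), (-37.6, 0.133), (-25.3, 0.115), (-14.5, 0.102), (-4.7, 0.093), (4.2, 0.087), (12.8, 0.084), (21.2, 0.085), (29.8, 0.088), (38.9, 0.094), (48.8, 0.104), (59.9, 0.117)]
```

>>> step_arm([
  {"dp": [0,0.5,0],"twist": 0},
  {"dp": [0,1,0],"twist": 0},
  {"dp": [0,1,0],"twist": 0},
  {"dp": [0,0.4,0],"twist": 0},
  {"dp": [0,0,0],"twist": 0},
  {"dp": [0,0,0],"twist": 0},
])

```text
time_s: 7.2
ee_pos: [0.5046, 0.3431, 0.2388]
eef_rot: [-3.141, -0.001, 2.748]
force: [0.3, 0.0, -7.0]
grip_width: 0.0175
grip_force: 60.0
```

```bash
python3 look.py
```

```text
7.2 cheese tool [-0.0001 -0.0582  0.0652] 8491 walls [[6340, 0.0604, -0.1362], [6707, 0.0518, 0.1357]]
7.25 cheese tool [-0.0001 -0.054   0.0651] 8483 walls [[6337, 0.0603, -0.1362], [6704, 0.052, 0.1358]]
s -0.054 v 0.085
[0.5047 0.3425 0.2395] [-3.1413 -0.      2.7472] [-0.5 -0.1 -7.7] [ 0.114 -0.106  0.009] 0.017764348593388626 59.991769194602966 7.3
```

```bash
python3 - <<'E'
from sim import sim
for r in ([-.2,-.4,-.2],[-.3,-.4,-.3],[-.3,-.6,-.3],[-.1,-.2,-.3,-.3,-.2,-.1],[-.4,-.8,-.4]): print(r,[(float(a),float(b)) for a,b in sim(-.049,.075,r,tail=1.2)])
E
```

```text
[-0.2, -0.4, -0.2] [(-39.6, 0.099), (-27.3, 0.131), (-17.5, 0.079), (-13.5, 0.018), (-12.6, 0.002), (-12.6, 0.0), (-12.6, 0.0), (-12.6, 0.0), (-12.6, 0.0), (-12.6, 0.0), (-12.6, 0.0), (-12.6, 0.0), (-12.6, 0.0), (-12.6, 0.0), (-12.6, 0.0)]
[-0.3, -0.4, -0.3] [(-38.1, 0.121), (-24.8, 0.135), (-13.2, 0.104), (-8.0, 0.024), (-6.6, 0.008), (-6.3, 0.0), (-6.3, 0.0), (-6.3, 0.0), (-6.3, 0.0), (-6.3, 0.0), (-6.3, 0.0), (-6.3, 0.0), (-6.3, 0.0), (-6.3, 0.0), (-6.3, 0.0)]
[-0.3, -0.6, -0.3] [(-38.1, 0.121), (-21.8, 0.181), (-8.2, 0.111), (-2.5, 0.029), (-0.6, 0.013), (0.3, 0.007), (0.8, 0.002), (0.8, 0.0), (0.8, 0.0), (0.8, 0.0), (0.8, 0.0), (0.8, 0.0), (0.8, 0.0), (0.8, 0.0), (0.8, 0.0)]
[-0.1, -0.2, -0.3, -0.3, -0.2, -0.1] [(-41.1, 0.076), (-32.8, 0.082), (-23.7, 0.092), (-14.9, 0.083), (-8.5, 0.051), (-5.5, 0.018), (-5.6, -0.008), (-6.5, -0.009), (-7.3, -0.007), (-7.9, -0.005), (-8.2, -0.003), (-8.3, 0.0), (-8.3, 0.0), (-8.3, 0.0), (-8.3, 0.0), (-8.3, 0.0), (-8.3, 0.0), (-8.3, 0.0)]
[-0.4, -0.8, -0.4] [(-36.6, 0.144), (-16.2, 0.23), (1.0, 0.143), (8.4, 0.039), (11.3, 0.024), (13.6, 0.022), (15.8, 0.022), (18.0, 0.023), (20.3, 0.024), (22.9, 0.027), (25.7, 0.03), (29.0, 0.035), (32.8, 0.041), (37.2, 0.048), (42.4, 0.056)]
```

>>> step_arm([
  {"dp": [0,-0.3,0],"twist": 0},
  {"dp": [0,-0.6,0],"twist": 0},
  {"dp": [0,-0.3,0],"twist": 0},
  {"dp": [0,0,0],"twist": 0},
])

```text
time_s: 7.7
ee_pos: [0.4862, 0.2974, 0.2402]
eef_rot: [3.141, 0.001, 2.746]
force: [1.3, 0.1, -5.7]
grip_width: 0.0177
grip_force: 60.0
```

```bash
python3 look.py
```

```text
7.7 cheese tool [-0.0001 -0.0295  0.0639] 5960 walls [[6405, 0.0581, -0.1361], [6660, 0.0541, 0.1359]]
7.75 cheese tool [-0.0001 -0.0326  0.0641] 6424 walls [[6385, 0.0587, -0.1361], [6683, 0.0534, 0.1359]]
s -0.0326 v -0.063
[0.4866 0.2988 0.24  ] [3.1406e+00 5.0000e-04 2.7469e+00] [ 0.4 -0.  -7.6] [ 0.076 -0.032 -0.035] 0.017395344777224472 59.991867542266846 7.8
```

```bash
cat > fit.py <<'E'
import sim as S, numpy as np
from scipy.optimize import minimize
rows=[.5,1,1,.4,0,0, 0, -.3,-.6,-.3,0, 0,0]
# finer output: sim at 10 ms
def simf(p,rows,s=-.0996,v=0.,dt=.002):
    lam2,fr,g,lag,zeta=p; h=0.;hv=0.;hc=0.;hx=0; out=[]; w=1/lag
    for u in rows:
        for k in range(50):
            hc+=u*.4*dt; a=w*w*(hc-hx)+2*zeta*w*(u*.4-hv); hv+=a*dt; hx+=hv*dt
            f=lam2*s-g*a
            if abs(v)<2e-3 and abs(f)<fr: v=0.
            else: v+=(f-np.sign(v if abs(v)>1e-4 else f)*fr)*dt
            s+=v*dt
            if s<-.1: s=-.1; v=max(v,0)
            if s>.1: s=.1; v=min(v,0)
            out.append((s,v,hx))
    return np.array(out)
DATA=[(6.6,0),(7.2,-.0575),(7.25,-.0534),(7.7,-.0292),(7.75,-.0321)]
def cost(p):
    if min(p)<=0.005: return 9
    o=simf(p,rows); e=0
    for t,s in DATA[1:]: e+=(o[min(len(o)-1,max(0,int((t-6.6)*500)-1)),0]-s)**2
    prior=((p[0]-3.57)/.3)**2+((p[1]-.049)/.01)**2+((p[2]-.65)/.05)**2+((p[3]-.04)/.03)**2+((p[4]-1)/.3)**2
    return e/.001**2+prior
if __name__=='__main__':
    r=minimize(cost,[3.57,.049,.65,.03,1],method='Nelder-Mead',options=dict(maxiter=250)); print(r.x.round(4),r.fun)
    o=simf(r.x,rows); print([o[min(len(o)-1,int((t-6.6)*500))].round(3) for t,_ in DATA]); np.save('p.npy',r.x)
    s,v,_=o[-51]; s0=-.0345;  # at 7.8 = after 12 rows
    print('state 7.8',o[599])
    for q in ([-.5,-.8,-.5],[-.6,-1,-.6],[-.7,-1,-1,-.5]): print(q,[(round(a*1e3),round(b,3)) for a,b,_ in simf(r.x,q+[0]*8,o[599][0],o[599][1])[49::50]])
E
time python3 fit.py
```

```text
[4.9749 0.0342 0.5422 0.0206 0.3674] 119.45042334852909
[array([-0.1 , -0.01,  0.  ]), array([-0.064,  0.089,  0.116]), array([-0.06 ,  0.069,  0.116]), array([-0.029, -0.025,  0.068]), array([-0.03 , -0.03 ,  0.068])]
state 7.8 [-0.03157713 -0.03999572  0.06797759]
[-0.5, -0.8, -0.5] [(-25, np.float64(0.046)), (-14, np.float64(0.103)), (-11, np.float64(0.033)), (-20, np.float64(-0.081)), (-28, np.float64(-0.096)), (-38, np.float64(-0.106)), (-50, np.float64(-0.125)), (-64, np.float64(-0.149)), (-80, np.float64(-0.181)), (-100, np.float64(0.0)), (-100, np.float64(0.0))]
[-0.6, -1, -0.6] [(-23, np.float64(0.067)), (-7, np.float64(0.148)), (-2, np.float64(0.063)), (-10, np.float64(-0.07)), (-17, np.float64(-0.08)), (-25, np.float64(-0.084)), (-34, np.float64(-0.095)), (-44, np.float64(-0.111)), (-56, np.float64(-0.132)), (-71, np.float64(-0.16)), (-89, np.float64(-0.196))]
[-0.7, -1, -1, -0.5] [(-20, np.float64(0.088)), (-5, np.float64(0.151)), (10, np.float64(0.15)), (13, np.float64(0.049)), (7, np.float64(-0.055)), (2, np.float64(-0.055)), (-3, np.float64(-0.049)), (-8, np.float64(-0.048)), (-13, np.float64(-0.05)), (-18, np.float64(-0.054)), (-24, np.float64(-0.061)), (-31, np.float64(-0.071))]
real	0m2.973s
user	0m3.470s
sys	0m0.132s
```

```bash
python3 - <<'E'
from fit import simf
import numpy as np
P={'fit':np.load('p.npy'),'nom':[3.57,.049,.65,.03,.6]}
for q in ([-.8,-1,-.8,-.6,-.4,-.2],[-.8,-1,-.7,-.5,-.3,-.1],[-.8,-.8,-.6,-.4,-.2],[-.7,-.7,-.5,-.3,-.1]):
    for n,p in P.items():
        print(n,q,[(round(a*1e3),round(float(b),3)) for a,b,_ in simf(p,q+[0]*5,-.035,-.06)[49::50]])
E
```

```text
fit [-0.8, -1, -0.8, -0.6, -0.4, -0.2] [(-24, 0.087), (-11, 0.129), (-3, 0.08), (0, 0.03), (-2, -0.011), (-7, -0.053), (-17, -0.099), (-27, -0.109), (-39, -0.121), (-52, -0.139), (-67, -0.165)]
nom [-0.8, -1, -0.8, -0.6, -0.4, -0.2] [(-21, 0.166), (-2, 0.18), (10, 0.112), (16, 0.062), (18, 0.011), (15, -0.031), (8, -0.074), (2, -0.059), (-4, -0.056), (-10, -0.053), (-15, -0.053)]
fit [-0.8, -1, -0.7, -0.5, -0.3, -0.1] [(-24, 0.087), (-11, 0.129), (-5, 0.059), (-5, 0.008), (-8, -0.034), (-16, -0.08), (-27, -0.11), (-38, -0.123), (-51, -0.141), (-67, -0.167), (-85, -0.201)]
nom [-0.8, -1, -0.7, -0.5, -0.3, -0.1] [(-21, 0.166), (-2, 0.18), (7, 0.082), (11, 0.034), (10, -0.012), (5, -0.056), (-2, -0.073), (-9, -0.066), (-16, -0.066), (-23, -0.068), (-30, -0.073)]
fit [-0.8, -0.8, -0.6, -0.4, -0.2] [(-24, 0.087), (-15, 0.087), (-12, 0.031), (-14, -0.018), (-20, -0.066), (-32, -0.119), (-45, -0.136), (-59, -0.157), (-76, -0.187), (-97, -0.227)]
nom [-0.8, -0.8, -0.6, -0.4, -0.2] [(-21, 0.166), (-8, 0.119), (-1, 0.057), (0, 0.003), (-4, -0.044), (-13, -0.094), (-22, -0.088), (-31, -0.093), (-40, -0.101), (-51, -0.112)]
fit [-0.7, -0.7, -0.5, -0.3, -0.1] [(-26, 0.066), (-20, 0.063), (-19, 0.008), (-23, -0.045), (-33, -0.098), (-46, -0.137), (-60, -0.16), (-78, -0.19), (-99, -0.23), (-100, 0.0)]
nom [-0.7, -0.7, -0.5, -0.3, -0.1] [(-24, 0.136), (-13, 0.092), (-9, 0.027), (-11, -0.024), (-18, -0.076), (-28, -0.102), (-38, -0.105), (-49, -0.116), (-61, -0.13), (-75, -0.15)]
```

>>> step_arm([
  {"dp": [0,-0.8,0],"twist": 0},
  {"dp": [0,-1,0],"twist": 0},
  {"dp": [0,-1,0],"twist": 0},
  {"dp": [0,-0.8,0],"twist": 0},
  {"dp": [0,-0.5,0],"twist": 0},
  {"dp": [0,-0.2,0],"twist": 0},
])

```text
time_s: 8.4
ee_pos: [0.4202, 0.1391, 0.2399]
eef_rot: [3.141, 0.001, 2.747]
force: [-0.7, 0.2, -6.8]
grip_width: 0.0175
grip_force: 60.0
```

```bash
python3 look.py
```

```text
8.4 cheese tool [-0.0001  0.0009  0.0635] 3558 walls [[6466, 0.0557, -0.136], [6570, 0.0563, 0.136]]
8.45 cheese tool [-0.     -0.0049  0.0635] 3625 walls [[6484, 0.056, -0.136], [6581, 0.0561, 0.136]]
s -0.0049 v -0.116
[0.4206 0.1399 0.2398] [3.1411e+00 5.0000e-04 2.7468e+00] [ 0.3 -0.2 -6.9] [-0.002 -0.017  0.041] 0.017440471606526387 59.99170482158661 8.5
```

```bash
cat > fit2.py <<'E'
import numpy as np, sys
from scipy.optimize import minimize
def simf(p,rows,s=-.0996,v=0.,dt=.0025,t0=None):
    lam2,fr,g,lag,zeta,delay,b=p; hv=hc=hx=w_=0.; w=1/lag; out=[]; n=40
    U=np.repeat(np.array(rows)*.4,n); k=int(round(delay/dt)); U=np.r_[np.zeros(k),U][:len(U)]; th=0
    for u in U:
        hc+=u*dt; a=w*w*(hc-hx)+2*zeta*w*(u-hv); hv+=a*dt; hx+=hv*dt
        f=lam2*(s-b)-g*a
        if abs(v)<2e-3 and abs(f)<fr: v=0.
        else: v+=(f-np.sign(v if abs(v)>1e-4 else f)*fr)*dt
        s+=v*dt
        if s<-.1: s=-.1; v=max(v,0)
        if s>.1: s=.1; v=min(v,0)
        out.append((s,v,hx))
    return np.array(out)
T0=6.6
ROWS=[.5,1,1,.4,0,0, 0, -.3,-.6,-.3,0, 0, -.8,-1,-1,-.8,-.5,-.2, 0]
DATA=[(7.2,-.0575),(7.25,-.0534),(7.7,-.0292),(7.75,-.0321),(8.4,.0009),(8.45,-.0049)]
PR=np.array([3.57,.049,.65,.03,.9,.03,0.]); SD=np.array([.4,.012,.07,.02,.3,.03,.004])
def at(o,t): return o[min(len(o)-1,max(0,int(round((t-T0)*400))-1))]
def cost(p):
    if min(p[:5])<=0.004 or p[5]<0: return 1e4
    o=simf(p,ROWS); return sum((at(o,t)[0]-s)**2 for t,s in DATA)/.0015**2+(((p-PR)/SD)**2).sum()
if __name__=='__main__':
    best=None
    for d in (.01,.05):
        x=PR.copy(); x[5]=d
        r=minimize(cost,x,method='Nelder-Mead',options=dict(maxiter=400))
        if best is None or r.fun<best.fun: best=r
    print(best.x.round(4),best.fun); o=simf(best.x,ROWS); print([(t,s,at(o,t)[:2].round(4)) for t,s in DATA],o[-1]); np.save('p2.npy',best.x)
E
time python3 fit2.py
cat > plan.py <<'E'
from fit2 import *
from scipy.optimize import minimize
def show(q,s,v,tail=10):
    for n,p in (('fit',np.load('p2.npy')),('nom',PR)): print(n,[(round(a*1e3),round(float(b),3)) for a,b,_ in simf(p,list(q)+[0]*tail,s,v)[39::40]])
E
python3 - <<'E'
from plan import *
for q in ([-.4,-.5,-.45,-.4,-.35,-.3,-.25,-.2,-.15,-.1,-.05],[-.3,-.4,-.4,-.35,-.3,-.3,-.25,-.25,-.2,-.15,-.1,-.05]): print(q,sum(q)*.04); show(q,-.0095,-.09)
E
```

```text
[5.6484e+00 7.2700e-02 6.1500e-01 4.0000e-03 7.0860e-01 1.3700e-02
 1.6000e-03] 59.20086267306132
[(7.2, -0.0575, array([-0.0624,  0.0914])), (7.25, -0.0534, array([-0.0584,  0.0702])), (7.7, -0.0292, array([-0.031 , -0.0536])), (7.75, -0.0321, array([-0.0338, -0.0596])), (8.4, 0.0009, array([ 0.0014, -0.066 ])), (8.45, -0.0049, array([-0.0038, -0.1123]))] [-0.0094009  -0.11099017 -0.104     ]
[-0.4, -0.5, -0.45, -0.4, -0.35, -0.3, -0.25, -0.2, -0.15, -0.1, -0.05] -0.126
fit [(-10, 0.0), (-8, 0.013), (-8, 0.0), (-9, -0.011), (-12, -0.023), (-15, -0.036), (-20, -0.052), (-27, -0.071), (-35, -0.094), (-47, -0.123), (-61, -0.159), (-80, -0.205), (-100, 0.0), (-100, 0.0), (-100, 0.0), (-100, 0.0), (-100, 0.0), (-100, 0.0), (-100, 0.0), (-100, 0.0), (-100, 0.0)]
nom [(-12, 0.025), (-9, 0.032), (-7, 0.005), (-8, -0.009), (-9, -0.021), (-12, -0.032), (-16, -0.045), (-21, -0.06), (-28, -0.077), (-37, -0.096), (-48, -0.119), (-61, -0.146), (-76, -0.164), (-94, -0.189), (-100, 0.0), (-100, 0.0), (-100, 0.0), (-100, 0.0), (-100, 0.0), (-100, 0.0), (-100, 0.0)]
[-0.3, -0.4, -0.4, -0.35, -0.3, -0.3, -0.25, -0.25, -0.2, -0.15, -0.1, -0.05] -0.122
fit [(-12, -0.017), (-12, -0.0), (-12, -0.001), (-13, -0.014), (-16, -0.028), (-19, -0.031), (-23, -0.048), (-28, -0.056), (-36, -0.08), (-45, -0.109), (-59, -0.144), (-76, -0.188), (-98, -0.242), (-100, 0.0), (-100, 0.0), (-100, 0.0), (-100, 0.0), (-100, 0.0), (-100, 0.0), (-100, 0.0), (-100, 0.0), (-100, 0.0)]
nom [(-13, -0.001), (-13, 0.012), (-12, -0.0), (-13, -0.015), (-15, -0.028), (-18, -0.027), (-22, -0.044), (-26, -0.046), (-32, -0.066), (-39, -0.087), (-49, -0.11), (-62, -0.138), (-77, -0.171), (-95, -0.195), (-100, 0.0), (-100, 0.0), (-100, 0.0), (-100, 0.0), (-100, 0.0), (-100, 0.0), (-100, 0.0), (-100, 0.0)]
real	0m4.654s
user	0m5.186s
sys	0m0.072s
```

```bash
cat >> plan.py <<'E'
def opt(s,v,n=8,dmin=-.16,dmax=.16,models=None,w=1):
    M=models or [np.load('p2.npy'),PR]
    def f(q):
        J=0
        for p in M:
            o=simf(p,list(q)+[0,0],s,v,dt=.0025); e=o[-40]; l=np.sqrt(p[0])
            J+=((e[0]+e[1]/l)/.003)**2+(e[0]/.008)**2+(e[1]/.03)**2+(o[::40,0]**2).sum()/.05**2
        d=np.diff(np.r_[0,q,0]); D=np.cumsum(q)*.04
        return J+w*(d**2).sum()*2+1e5*(np.maximum(0,D-dmax)**2+np.maximum(0,dmin-D)**2).sum()+1e3*(np.maximum(0,abs(np.array(q))-1)**2).sum()
    x0=np.array([-.5]*(n//2)+[-.1]*(n-n//2)) if s+v/2<0 else -np.array([-.5]*(n//2)+[-.1]*(n-n//2))
    r=minimize(f,x0,method='Powell',options=dict(maxiter=12,ftol=1e-3)); q=r.x.round(2); print('opt',q.tolist(),'D',q.sum()*.04,'J',round(r.fun,2)); show(q,s,v,5)
E
time python3 -c "
from plan import *
opt(-.0095,-.095,9)"
```

```text
opt [-0.31, -1.04, -1.04, -1.05, -0.31, 0.11, -0.03, 0.07, 0.3] D -0.132 J 12.58
fit [(-12, -0.019), (2, 0.151), (16, 0.147), (32, 0.155), (32, -0.005), (23, -0.086), (19, -0.033), (14, -0.042), (5, -0.087), (3, -0.006), (3, 0.0), (3, 0.0), (3, 0.0), (3, 0.0)]
nom [(-14, -0.001), (-2, 0.201), (16, 0.171), (33, 0.176), (39, -0.032), (31, -0.114), (24, -0.04), (19, -0.061), (9, -0.116), (4, -0.012), (2, -0.016), (1, -0.011), (0, -0.006), (0, 0.0)]
real	0m6.175s
user	0m6.696s
sys	0m0.084s
```

>>> step_arm([
  {"dp": [0,-0.4,0],"twist": 0},
  {"dp": [0,-1,0],"twist": 0},
  {"dp": [0,-1,0],"twist": 0},
  {"dp": [0,-1,0],"twist": 0},
  {"dp": [0,-0.3,0],"twist": 0},
  {"dp": [0,0,0],"twist": 0},
])

```text
time_s: 9.1
ee_pos: [0.3634, 0.0023, 0.2397]
eef_rot: [3.142, 0.001, 2.746]
force: [0.6, -0.0, -6.8]
grip_width: 0.0177
grip_force: 60.0
```

```bash
python3 look.py
```

```text
9.1 cheese tool [-0.0001 -0.0022  0.0635] 3570 walls [[6479, 0.0561, -0.136], [6599, 0.056, 0.136]]
9.15 cheese tool [-0.0001 -0.0087  0.0635] 3743 walls [[6473, 0.0568, -0.136], [6618, 0.0554, 0.136]]
s -0.0087 v -0.131
[0.3639 0.0036 0.2396] [3.1412e+00 2.0000e-04 2.7475e+00] [ 0.3  1.  -7.4] [ 0.039 -0.024 -0.01 ] 0.017642815876854068 59.99184250831604 9.2
```

```bash
cat > fit3.py <<'E'
import fit2 as F, numpy as np
from scipy.optimize import least_squares
F.ROWS=F.ROWS+[-.4,-1,-1,-1,-.3,0, 0]
F.DATA=F.DATA+[(9.1,-.0022),(9.15,-.0087)]
F.PR=np.array([3.6,.049,.6,.03,.7,.02,0.]); F.SD=np.array([.5,.015,.15,.02,.3,.02,.006])
# segment-wise: each measured state starts the next segment -> fit segments independently with free start velocity
SEG=[([.5,1,1,.4,0,0,0],-.0996,0,[(.6,-.0575),(.65,-.0534)]),
     ([0,-.3,-.6,-.3,0,0],-.0575,.086,[(.05,-.0534),(.5,-.0292),(.55,-.0321)]),
     ([0,-.8,-1,-1,-.8,-.5,-.2,0],-.0292,-.055,[(.05,-.0321),(.7,.0009),(.75,-.0049)]),
     ([0,-.4,-1,-1,-1,-.3,0,0],.0009,-.105,[(.05,-.0049),(.7,-.0022),(.75,-.0087)])]
def res(p):
    r=[]; q=p[:7]
    for k,(rows,s,v,D) in enumerate(SEG):
        v=v+(p[6+k] if k else 0)
        o=F.simf(q,rows,s,v)
        r+=[(o[int(round(t*400))-1,0]-m)/.001 for t,m in D]
    return np.r_[r,(q-F.PR)/F.SD,np.array(p[7:])/.02]
if __name__=='__main__':
    x0=np.r_[F.PR,0,0,0]
    b=least_squares(res,x0,bounds=([1,.01,.2,.004,.2,0,-.02,-.1,-.1,-.1],[9,.15,.9,.09,2,.1,.02,.1,.1,.1]),diff_step=.03)
    print(b.x.round(4),b.cost,res(b.x)[:11].round(1)); np.save('p2.npy',b.x[:7])
E
python3 fit3.py
```

```text
[ 3.9365  0.0538  0.6016  0.0294  0.7196  0.02    0.0068 -0.0223 -0.0069
 -0.0137] 4.024104056666174 [-1.2  0.7 -1.3  0.   0.1 -0.3 -0.5  0.5 -0.1  0.3 -0.2]
```

```bash
cat >> plan.py <<'E'
def models():
    p=np.load('p2.npy'); a=p.copy(); a[6]=0; return [p,a]
def show(q,s,v,tail=10):
    for p in models(): print([(round(a*1e3),round(float(b),3)) for a,b,_ in simf(p,list(q)+[0]*tail,s,v)[39::40]])
E
python3 - <<'E'
from plan import *; import fit3
p=np.load('p2.npy'); o=simf(p,[0,-.4,-1,-1,-1,-.3,0,0],.0009,-.105-.0137); print(o[-1],o[-41])
s,v=o[-1][:2]
opt(s,v,12,dmin=-.36,models=models(),w=.3)
opt(s,v,10,dmin=-.36,models=models(),w=.3)
show([0]*6,s,v,5)
E
```

```text
[-0.01563638 -0.13494556 -0.14796074] [-0.00185987 -0.14650087 -0.14848736]
opt [-1.09, -1.16, -1.17, -1.15, -0.71, -0.58, -0.53, -0.49, -0.42, -0.35, -0.29, 0.92] D -0.28080000000000005 J 117.6
[(-9, 0.163), (5, 0.126), (17, 0.123), (29, 0.118), (33, 0.002), (33, -0.003), (32, 0.001), (32, 0.002), (32, -0.004), (31, -0.006), (30, -0.005), (8, -0.333), (-4, -0.018), (-9, -0.059), (-15, -0.06), (-21, -0.064), (-28, -0.071)]
[(-9, 0.166), (5, 0.132), (18, 0.132), (31, 0.13), (37, 0.015), (37, 0.005), (38, 0.004), (38, 0.004), (38, 0.001), (38, 0.001), (38, 0.002), (16, -0.323), (5, -0.003), (2, -0.038), (-1, -0.031), (-4, -0.027), (-6, -0.023)]
opt [-1.03, -1.27, -1.27, -1.23, -0.64, -0.51, -0.44, -0.37, -0.32, 1.0] D -0.2432 J 236.13
[(-10, 0.146), (5, 0.159), (20, 0.147), (34, 0.139), (38, -0.015), (36, -0.009), (35, -0.007), (35, -0.007), (34, -0.002), (10, -0.362), (-4, -0.019), (-8, -0.063), (-15, -0.064), (-21, -0.068), (-29, -0.075)]
[(-10, 0.148), (6, 0.165), (21, 0.155), (36, 0.151), (41, 0.0), (41, 0.005), (42, 0.004), (42, 0.003), (42, 0.004), (19, -0.351), (7, -0.003), (4, -0.041), (0, -0.034), (-3, -0.029), (-6, -0.025)]
[(-29, -0.141), (-44, -0.153), (-60, -0.17), (-78, -0.195), (-99, -0.227), (-100, 0.0), (-100, 0.0), (-100, 0.0), (-100, 0.0), (-100, 0.0), (-100, 0.0)]
[(-29, -0.138), (-43, -0.147), (-59, -0.162), (-76, -0.183), (-96, -0.211), (-100, 0.0), (-100, 0.0), (-100, 0.0), (-100, 0.0), (-100, 0.0), (-100, 0.0)]
```

```bash
python3 - <<'E'
from plan import *
for q in ([-1,-1,-1,-1,-1,-.7,-.6,-.5,-.4,-.3,-.2,-.1],[-1,-1,-1,-1,-1,-.9,-.8,-.65,-.5,-.35,-.2,-.1],[-1,-1,-1,-1,-1,-1,-.8,-.6,-.45,-.3,-.15,0]): print(sum(q)*.04); show(q,-.0156,-.135,5)
E
```

```text
-0.312
[(-11, 0.137), (-1, 0.083), (7, 0.078), (15, 0.074), (22, 0.073), (24, -0.005), (23, -0.009), (21, -0.022), (18, -0.035), (14, -0.05), (7, -0.067), (-1, -0.087), (-11, -0.11), (-22, -0.11), (-33, -0.118), (-45, -0.131), (-59, -0.148)]
[(-11, 0.14), (0, 0.089), (9, 0.086), (17, 0.086), (26, 0.089), (30, 0.01), (30, 0.003), (29, -0.007), (28, -0.014), (26, -0.022), (23, -0.031), (19, -0.041), (14, -0.054), (9, -0.039), (6, -0.031), (3, -0.024), (1, -0.018)]
-0.34
[(-11, 0.137), (-1, 0.083), (7, 0.078), (15, 0.074), (22, 0.073), (28, 0.047), (31, 0.027), (32, -0.001), (30, -0.024), (26, -0.046), (19, -0.071), (11, -0.084), (2, -0.103), (-8, -0.097), (-18, -0.099), (-28, -0.106), (-39, -0.116)]
[(-11, 0.14), (0, 0.089), (9, 0.086), (17, 0.086), (26, 0.089), (33, 0.067), (39, 0.052), (42, 0.025), (43, 0.004), (42, -0.013), (39, -0.028), (36, -0.03), (33, -0.035), (30, -0.013), (30, 0.002), (30, 0.008), (31, 0.015)]
-0.33199999999999996
[(-11, 0.137), (-1, 0.083), (7, 0.078), (15, 0.074), (22, 0.073), (30, 0.076), (34, 0.024), (33, -0.012), (31, -0.03), (26, -0.053), (19, -0.077), (10, -0.104), (0, -0.093), (-9, -0.093), (-19, -0.095), (-29, -0.102), (-39, -0.113)]
[(-11, 0.14), (0, 0.089), (9, 0.086), (17, 0.086), (26, 0.089), (35, 0.096), (42, 0.049), (44, 0.013), (44, -0.002), (42, -0.018), (39, -0.032), (35, -0.048), (31, -0.024), (30, -0.006), (30, 0.004), (31, 0.01), (32, 0.017)]
```

>>> step_arm([
  {"dp": [0,-1,0],"twist": 0},
  {"dp": [0,-1,0],"twist": 0},
  {"dp": [0,-1,0],"twist": 0},
  {"dp": [0,-1,0],"twist": 0},
  {"dp": [0,-1,0],"twist": 0},
  {"dp": [0,-0.85,0],"twist": 0},
  {"dp": [0,-0.75,0],"twist": 0},
  {"dp": [0,-0.6,0],"twist": 0},
  {"dp": [0,-0.47,0],"twist": 0},
  {"dp": [0,-0.34,0],"twist": 0},
  {"dp": [0,-0.2,0],"twist": 0},
  {"dp": [0,-0.1,0],"twist": 0},
])

```text
time_s: 10.4
ee_pos: [0.2364, -0.3038, 0.2393]
eef_rot: [3.141, -0.0, 2.748]
force: [0.1, -0.5, -6.6]
grip_width: 0.0177
grip_force: 60.0
```

```bash
python3 look.py
```

```text
10.4 cheese tool [-0.0001  0.0163  0.0635] 4163 walls [[6524, 0.0549, -0.1359], [6553, 0.0572, 0.136]]
10.45 cheese tool [-0.0001  0.0142  0.0635] 3998 walls [[6511, 0.0549, -0.1359], [6539, 0.0572, 0.136]]
s 0.0142 v -0.041
[ 0.2363 -0.3035  0.2393] [ 3.1413e+00 -2.0000e-04  2.7481e+00] [ 0.5  0.2 -7.3] [ 0.004  0.023 -0.017] 0.01772470357947773 59.991769194602966 10.5
```

>>> step_arm([
  {"dp": [0,0,0],"twist": 0},
  {"dp": [0,0,0],"twist": 0},
  {"dp": [0,0,0],"twist": 0},
])

```text
time_s: 10.8
ee_pos: [0.2361, -0.3034, 0.2395]
eef_rot: [-3.141, 0.0, 2.748]
force: [0.4, -0.1, -7.3]
grip_width: 0.018
grip_force: 60.0
```

```bash
python3 look.py
```

```text
10.8 cheese tool [-0.0001  0.0117  0.0635] 3868 walls [[6490, 0.0553, -0.1359], [6558, 0.0568, 0.136]]
10.85 cheese tool [-0.0001  0.0119  0.0635] 3866 walls [[6483, 0.0552, -0.136], [6549, 0.0568, 0.136]]
s 0.0119 v 0.002
[ 0.236  -0.3035  0.2395] [-3.1415e+00  1.0000e-04  2.7479e+00] [ 0.6 -0.5 -7.2] [-0.087  0.04   0.027] 0.01736044733524293 59.99166011810303 10.9
```

>>> step_arm([
  {"dp": [0,0,0],"twist": 0},
  {"dp": [0,0,0],"twist": 0},
  {"dp": [0,0,0],"twist": 0},
  {"dp": [0,0,0],"twist": 0},
  {"dp": [0,0,0],"twist": 0},
  {"dp": [0,0,0],"twist": 0},
])

```text
time_s: 11.5
ee_pos: [0.2359, -0.3037, 0.2395]
eef_rot: [-3.142, 0.0, 2.748]
force: [-0.2, -0.5, -7.5]
grip_width: 0.0173
grip_force: 60.0
```

```bash
python3 look.py
```

```text
11.5 cheese tool [-0.0001  0.0119  0.0635] 3869 walls [[6496, 0.0552, -0.136], [6558, 0.0568, 0.136]]
11.55 cheese tool [-0.0001  0.0119  0.0635] 3863 walls [[6494, 0.0552, -0.1359], [6544, 0.0568, 0.136]]
s 0.0119 v 0.0
[ 0.2359 -0.3036  0.2395] [-3.1416 -0.      2.7476] [-0.6  0.3 -8. ] [-0.    -0.03  -0.011] 0.017774100596893133 59.99172627925873 11.6
```

>>> step_arm([
  {"dp": [0,0,0],"twist": -0.1},
  {"dp": [0,0,0],"twist": -0.2},
  {"dp": [0,0,0],"twist": -0.3},
  {"dp": [0,0,0],"twist": -0.4},
  {"dp": [0,0,0],"twist": -0.4},
  {"dp": [0,0,0],"twist": -0.4},
  {"dp": [0,0,0],"twist": -0.4},
  {"dp": [0,0,0],"twist": -0.4},
  {"dp": [0,0,0],"twist": -0.4},
  {"dp": [0,0,0],"twist": -0.3},
  {"dp": [0,0,0],"twist": -0.2},
  {"dp": [0,0,0],"twist": -0.1},
])

```text
time_s: 12.8
ee_pos: [0.2359, -0.3036, 0.2395]
eef_rot: [3.142, 0.0, 3.0]
force: [-0.1, -0.0, -7.4]
grip_width: 0.0176
grip_force: 60.0
```

```bash
python3 look.py; python3 -c "
from h import *
print(ctrl.get_obs()['qpos'].round(3))"
```

```text
12.8 cheese tool [-0.      0.0115  0.0635] 3863 walls [[6551, 0.0553, -0.1364], [6495, 0.0568, 0.1356]]
12.85 cheese tool [-0.0001  0.0115  0.0635] 3860 walls [[6578, 0.0553, -0.1363], [6469, 0.0568, 0.1356]]
s 0.0115 v -0.0
[ 0.236  -0.3037  0.2394] [-3.1416 -0.      2.9991] [-0.3 -0.2 -7.5] [-0.036 -0.026 -0.011] 0.017720060554524516 59.99175846576691 12.9
[-1.006 -0.11   1.889 -0.     1.362 -2.434]
```

>>> step_arm([
  {"dp": [0,0,0],"twist": 0},
  {"dp": [0,0,0],"twist": 0},
  {"dp": [0,0,0],"twist": 0},
  {"dp": [0,0,0],"twist": 0},
  {"dp": [0,0,0],"twist": 0},
  {"dp": [0,0,0],"twist": 0},
  {"dp": [0,0,0],"twist": 0},
  {"dp": [0,0,0],"twist": 0},
  {"dp": [0,0,0],"twist": 0},
  {"dp": [0,0,0],"twist": 0},
  {"dp": [0,0,0],"twist": 0},
  {"dp": [0,0,0],"twist": 0},
])

```text
time_s: 14.1
ee_pos: [0.236, -0.3036, 0.2395]
eef_rot: [-3.142, 0.0, 2.999]
force: [-0.7, -0.2, -7.5]
grip_width: 0.0175
grip_force: 60.0
```

>>> step_arm([
  {"dp": [0,0,0],"twist": 0},
  {"dp": [0,0,0],"twist": 0},
  {"dp": [0,0,0],"twist": 0},
  {"dp": [0,0,0],"twist": 0},
  {"dp": [0,0,0],"twist": 0},
  {"dp": [0,0,0],"twist": 0},
  {"dp": [0,0,0],"twist": 0},
  {"dp": [0,0,0],"twist": 0},
  {"dp": [0,0,0],"twist": 0},
  {"dp": [0,0,0],"twist": 0},
])

```text
time_s: 15.1
ee_pos: [0.236, -0.3036, 0.2395]
eef_rot: [-3.142, 0.0, 2.999]
force: [-0.8, 0.1, -7.7]
grip_width: 0.0172
grip_force: 60.0
```

```bash
python3 look.py
```

```text
15.1 cheese tool [-0.0001  0.0115  0.0635] 3867 walls [[6559, 0.0553, -0.1364], [6484, 0.0568, 0.1356]]
15.15 cheese tool [-0.      0.0115  0.0635] 3860 walls [[6559, 0.0553, -0.1363], [6487, 0.0568, 0.1356]]
s 0.0115 v -0.0
[ 0.236  -0.3036  0.2395] [3.1416 0.     2.9989] [ 0.1 -0.5 -7.7] [ 0.033 -0.035 -0.026] 0.017676329933072974 59.99181568622589 15.2
```

>>> step_arm([
  {"dp": [-0.1,0,0],"twist": 0},
  {"dp": [-0.2,0,0],"twist": 0},
  {"dp": [-0.3,0,0],"twist": 0},
  {"dp": [-0.4,0,0],"twist": 0},
  {"dp": [-0.4,0,0],"twist": 0},
  {"dp": [-0.4,0,0],"twist": 0},
  {"dp": [-0.4,0,0],"twist": 0},
  {"dp": [-0.4,0,0],"twist": 0},
  {"dp": [-0.4,0,0],"twist": 0},
  {"dp": [-0.3,0,0],"twist": 0},
  {"dp": [-0.2,0,0],"twist": 0},
  {"dp": [-0.1,0,0],"twist": 0},
])

```text
time_s: 16.4
ee_pos: [0.3792, -0.3241, 0.2391]
eef_rot: [3.141, -0.0, 2.999]
force: [-0.6, -0.1, -7.8]
grip_width: 0.0178
grip_force: 60.0
```

```bash
python3 look.py; python3 -c "
from h import *
print(ctrl.get_obs()['qpos'].round(3))"
```

```text
16.4 cheese tool [-0.0001  0.012   0.0635] 3887 walls [[6564, 0.0553, -0.1363], [6485, 0.0569, 0.1356]]
16.45 cheese tool [-0.      0.012   0.0636] 3895 walls [[6568, 0.0552, -0.1363], [6486, 0.0569, 0.1356]]
s 0.012 v 0.0
[ 0.3787 -0.3241  0.2393] [ 3.1415e+00 -3.0000e-04  2.9992e+00] [ 0.7 -0.3 -7.6] [-0.015 -0.018 -0.008] 0.017338145018829257 59.99182462692261 16.5
[-0.781  0.159  1.615 -0.     1.368 -2.21 ]
```

>>> step_arm([
  {"dp": [0,0,0],"twist": -0.1},
  {"dp": [0,0,0],"twist": -0.2},
  {"dp": [0,0,0],"twist": -0.3},
  {"dp": [0,0,0],"twist": -0.4},
  {"dp": [0,0,0],"twist": -0.5},
  {"dp": [0,0,0],"twist": -0.5},
  {"dp": [0,0,0],"twist": -0.5},
  {"dp": [0,0,0],"twist": -0.5},
  {"dp": [0,0,0],"twist": -0.4},
  {"dp": [0,0,0],"twist": -0.3},
  {"dp": [0,0,0],"twist": -0.2},
  {"dp": [0,0,0],"twist": -0.04},
])

```text
time_s: 17.7
ee_pos: [0.3785, -0.3241, 0.2395]
eef_rot: [-3.142, 0.0, -3.009]
force: [0.5, 0.5, -7.8]
grip_width: 0.0176
grip_force: 60.0
```

```bash
python3 look.py w4.png; python3 - <<'E'
from h import *
o=ctrl.get_obs(); M=R.from_euler('xyz',o['eef_rot']).as_matrix()
d=np.array([.5538,-.2576,0])-np.r_[o['ee_pos'][:2],0]; print('to pan in tool',M.T@d)
# look at pan & tray in world from scene
p,dd=ctrl.camera('scene'); A=cloud('scene',dd,np.ones((480,640),bool))
m=(A[:,2]>.215)&(A[:,2]<.285)&(np.hypot(A[:,0]-o['ee_pos'][0],A[:,1]-o['ee_pos'][1])<.09)
m=(A[:,2]>.125)&(A[:,2]<.19)&(np.hypot(A[:,0]-o['ee_pos'][0],A[:,1]-o['ee_pos'][1])<.17)
print('tray',rect2(clean(A[m])))
E
```

```text
17.7 cheese tool [0.0001 0.0116 0.0636] 3890 walls [[6622, 0.0553, -0.1367], [6399, 0.0568, 0.1352]]
17.75 cheese tool [0.0001 0.0116 0.0636] 3889 walls [[6630, 0.0553, -0.1367], [6395, 0.0568, 0.1352]]
s 0.0116 v -0.0
[ 0.3785 -0.3241  0.2394] [-3.1416 -0.     -3.0093] [-0.2 -0.2 -6.8] [ 0.017 -0.018  0.021] 0.017416517074439763 59.99182999134064 17.8
to pan in tool [-1.82554443e-01  4.28134840e-02 -1.17217201e-06]
tray (array([ 0.3798158 , -0.32305615]), array([289.10241699, 129.28329468]), np.float64(-1.4659416243093757))
```

>>> step_arm([
  {"dp": [-0.1,0.02,0],"twist": 0},
  {"dp": [-0.2,0.04,0],"twist": 0},
  {"dp": [-0.3,0.06,0],"twist": 0},
  {"dp": [-0.3,0.08,0],"twist": 0},
  {"dp": [-0.3,0.1,0],"twist": 0},
  {"dp": [-0.3,0.1,0],"twist": -0.05},
  {"dp": [-0.3,0.093,0],"twist": -0.05},
  {"dp": [-0.3,0.086,0],"twist": -0.05},
  {"dp": [-0.3,0.079,0],"twist": -0.05},
  {"dp": [-0.3,0.072,0],"twist": -0.05},
  {"dp": [-0.3,0.065,0],"twist": -0.05},
  {"dp": [-0.3,0.058,0],"twist": 0},
])

```text
time_s: 19.05
ee_pos: [0.5054, -0.2717, 0.2394]
eef_rot: [-3.142, -0.0, -2.988]
force: [1.4, -0.0, -7.9]
grip_width: 0.0174
grip_force: 60.0
```

>>> step_arm([
  {"dp": [-0.3,0.051,0],"twist": 0},
  {"dp": [-0.3,0.044,0],"twist": 0},
  {"dp": [-0.25,0.037,0],"twist": 0},
  {"dp": [-0.2,0.03,0],"twist": 0},
  {"dp": [-0.15,0.023,0],"twist": 0},
  {"dp": [-0.06,0.016,0],"twist": 0},
  {"dp": [0,0.009,0],"twist": 0},
  {"dp": [0,0,0],"twist": 0},
])

```text
time_s: 19.85
ee_pos: [0.5528, -0.2561, 0.2395]
eef_rot: [-3.142, -0.0, -2.988]
force: [-0.1, -0.1, -6.7]
grip_width: 0.0174
grip_force: 60.0
```

```bash
python3 look.py; python3 - <<'E'
from h import *
o=ctrl.get_obs(); M=R.from_euler('xyz',o['eef_rot']).as_matrix()
print('to pan in tool',M.T@(np.array([.5538,-.2576,0])-np.r_[o['ee_pos'][:2],0]))
for n in ('scene','side'):
    p,dd=ctrl.camera(n); A=cloud(n,dd,np.ones((480,640),bool))
    m=(A[:,2]>.13)&(A[:,2]<.187)&(np.hypot(A[:,0]-o['ee_pos'][0],A[:,1]-o['ee_pos'][1])<.17)
    print(n,'tray',rect2(clean(A[m])))
E
```

```text
19.85 cheese tool [0.0001 0.0117 0.0636] 3904 walls [[6624, 0.0554, -0.1368], [6379, 0.0569, 0.1352]]
19.9 cheese tool [0.0001 0.0117 0.0636] 3896 walls [[6612, 0.0553, -0.1368], [6379, 0.0569, 0.1352]]
s 0.0117 v -0.0
[ 0.5528 -0.2562  0.2396] [-3.1415e+00  1.0000e-04 -2.9886e+00] [ 0.3 -0.4 -7.9] [0.028 0.022 0.003] 0.017684712489949593 59.99175310134888 19.95
to pan in tool [-7.70439395e-04 -1.54644373e-03  2.40488472e-07]
scene tray (array([ 0.55279254, -0.25554512]), array([287.22363281, 126.53672791]), np.float64(-1.4124279238848905))
side tray (array([ 0.55217944, -0.25826117]), array([290.21478271, 127.48834991]), np.float64(-1.45234514664722))
```

>>> step_arm([
  {"dp": [0,0,0.05],"twist": 0},
  {"dp": [0,0,0.1],"twist": 0},
  {"dp": [0,0,0.15],"twist": 0},
  {"dp": [0,0,0.2],"twist": 0},
  {"dp": [0,0,0.2],"twist": 0},
  {"dp": [0,0,0.15],"twist": 0},
  {"dp": [0,0,0.1],"twist": 0},
  {"dp": [0,0,0.08],"twist": 0},
  {"dp": [0,0,0.06],"twist": 0},
  {"dp": [0,0,0.04],"twist": 0},
  {"dp": [0,0,0.03],"twist": 0},
  {"dp": [0,0,0],"twist": 0},
])

```text
time_s: 21.25
ee_pos: [0.553, -0.256, 0.193]
eef_rot: [-3.142, 0.0, -2.988]
force: [-0.2, -0.5, -7.3]
grip_width: 0.0177
grip_force: 60.0
```

>>> step_arm([
  {"dp": [0,0,0.02],"twist": 0},
  {"dp": [0,0,0.01],"twist": 0},
  {"dp": [0,0,0.01],"twist": 0},
  {"dp": [0,0,0],"twist": 0},
])

```text
time_s: 21.65
ee_pos: [0.553, -0.256, 0.1914]
eef_rot: [-3.142, 0.0, -2.988]
force: [-0.3, 0.3, -7.5]
grip_width: 0.0177
grip_force: 60.0
```

```bash
python3 look.py
```

```text
21.65 cheese tool [0.0001 0.0117 0.0636] 3907 walls [[6642, 0.0553, -0.1368], [6407, 0.0569, 0.1352]]
21.7 cheese tool [0.0001 0.0117 0.0636] 3910 walls [[6623, 0.0553, -0.1368], [6408, 0.0569, 0.1352]]
s 0.0117 v -0.0
[ 0.553  -0.256   0.1915] [-3.1416  0.     -2.9882] [ 0.6  0.9 -6.9] [0.071 0.048 0.051] 0.017623195530695284 59.99191761016846 21.75
```

Not touching yet; I lower in 0.4 mm steps.

>>> step_arm([
  {"dp": [0,0,0.01],"twist": 0},
  {"dp": [0,0,0.01],"twist": 0},
  {"dp": [0,0,0.01],"twist": 0},
  {"dp": [0,0,0],"twist": 0},
])

```text
time_s: 22.15
ee_pos: [0.5531, -0.2561, 0.1905]
eef_rot: [-3.141, 0.0, -2.988]
force: [-0.7, -0.4, -4.9]
grip_width: 0.0178
grip_force: 60.0
```

>>> step_arm([
  {"dp": [0,0,0.01],"twist": 0},
  {"dp": [0,0,0.01],"twist": 0},
  {"dp": [0,0,0],"twist": 0},
])

```text
time_s: 22.45
ee_pos: [0.5532, -0.2561, 0.1904]
eef_rot: [-3.141, 0.001, -2.988]
force: [-3.5, 1.6, 5.6]
grip_width: 0.0177
grip_force: 60.0
```

```bash
python3 look.py
```

```text
22.45 cheese tool [0.0003 0.0117 0.0634] 3920 walls [[6591, 0.0561, -0.1367], [6435, 0.0559, 0.1353]]
22.5 cheese tool [0.0003 0.0117 0.0634] 3909 walls [[6584, 0.0561, -0.1367], [6450, 0.0559, 0.1353]]
s 0.0117 v -0.0
[ 0.5532 -0.2561  0.1904] [-3.1408e+00  1.0000e-03 -2.9883e+00] [-3.8  1.7  5.5] [0.362 0.773 0.024] 0.017580633998478375 59.99732315540314 22.55
```

>>> step_arm([
  {"dp": [0,0,-0.01],"twist": 0},
  {"dp": [0,0,0],"twist": 0},
])

```text
time_s: 22.75
ee_pos: [0.5531, -0.2561, 0.1904]
eef_rot: [-3.141, 0.001, -2.988]
force: [-2.6, 1.6, 4.9]
grip_width: 0.0176
grip_force: 60.0
```

>>> step_arm([
  {"dp": [0,0,0],"twist": 0},
  {"dp": [0,0,0],"twist": 0},
  {"dp": [0,0,0],"twist": 0},
  {"dp": [0,0,0],"twist": 0},
  {"dp": [0,0,0],"twist": 0},
  {"dp": [0,0,0],"twist": 0},
], gripper=0.3, squeeze=10)

```text
time_s: 23.35
ee_pos: [0.553, -0.256, 0.1898]
eef_rot: [-3.142, -0.0, -2.988]
force: [-0.3, 0.8, -0.3]
grip_width: 0.0599
grip_force: 0.0
```

>>> step_arm([
  {"dp": [0,0,-0.1],"twist": 0},
  {"dp": [0,0,-0.3],"twist": 0},
  {"dp": [0,0,-0.6],"twist": 0},
  {"dp": [0,0,-0.8],"twist": 0},
  {"dp": [0,0,-0.8],"twist": 0},
  {"dp": [0,0,-0.4],"twist": 0},
  {"dp": [0,0,0],"twist": 0},
  {"dp": [0,0,0],"twist": 0},
])

```text
time_s: 24.15
ee_pos: [0.5529, -0.2559, 0.3096]
eef_rot: [3.141, -0.0, -2.988]
force: [0.3, 0.4, -0.1]
grip_width: 0.0611
grip_force: 0.0
```

```bash
python3 - <<'E'
from h import *
C=cal('wrist'); p,d=ctrl.camera('wrist'); cv2.imwrite('pics/w5.png',p[:,:,::-1]); A=cloud('wrist',d,np.ones((480,640),bool),C)
hsv=cv2.cvtColor(p,cv2.COLOR_RGB2HSV); m=(hsv[...,0]>8)&(hsv[...,0]<26)&(hsv[...,1]>110)&(hsv[...,2]>40)
P=cloud('wrist',d,m,C); P=P[(np.hypot(P[:,0]-.553,P[:,1]+.256)<.1)&(P[:,2]>.1)]
print('cheese',sphere(P),len(P))
for n in ('scene','side'):
    q,dd=ctrl.camera(n); B=cloud(n,dd,np.ones((480,640),bool))
    r=np.hypot(B[:,0]-.553,B[:,1]+.256)<.17
    print(n,'tray',rect2(clean(B[r&(B[:,2]>.085)&(B[:,2]<.138)])),'bar',rect2(clean(B[r&(B[:,2]>.205)&(B[:,2]<.23)])))
    if n=='scene': cv2.imwrite('pics/s5.png',q[:,:,::-1])
    J=[]
    for c,zz in [((.69,-.01),.098),((.44,-.01),.083)]:
        j=clean(B[(B[:,2]>zz-.03)&(B[:,2]<zz+.003)&(np.hypot(B[:,0]-c[0],B[:,1]-c[1])<.07)&(B[:,1]>-.09)]); print((j.min(0)+j.max(0))/2)
o=ctrl.get_obs(); print(o['ee_pos'],o['force'],o['grip_width'],o['time_s'])
E
```

```text
cheese [ 0.53333944 -0.25195753  0.39865013] 7735
scene tray (array([ 0.55339722, -0.25530733]), array([287.48980713, 128.51919556]), np.float64(-1.42005170520319)) bar (array([ 0.55248108, -0.25560362]), array([131.32569885,  21.34069252]), np.float64(0.15835635210607357))
[ 0.68864778 -0.0069624   0.08388432]
[ 0.43769981 -0.00897865  0.06816222]
side tray (array([ 0.55271381, -0.25712476]), array([290.38552856, 127.13266754]), np.float64(-1.4233757796520425)) bar (array([ 0.55316534, -0.25696936]), array([129.99613953,  26.06041718]), np.float64(0.11931461858497228))
[ 0.68468103 -0.01305689  0.08346889]
[ 0.43819099 -0.01074369  0.06800726]
[ 0.55278491 -0.25588274  0.30866635] [-0.1117132  -0.28252847 -0.9398125 ] 0.06117865067481255 24.3
```

View pics/s5.png

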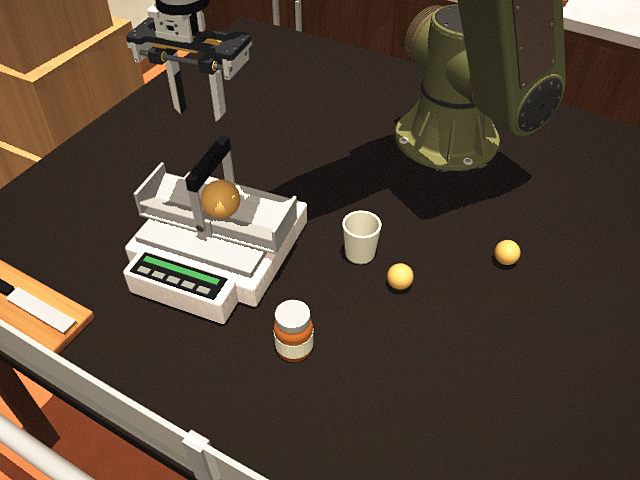

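The scene view shows the tray square on the pan (135–300, 165–250) with the cheese under the handle at (220,199). The gripper is clear above, and the cup and jar have not moved. I check the cheese once more, then hand in.

```bash
python3 - <<'E'
from h import *
S=[]
for k in range(2):
    C=cal('wrist'); p,d=ctrl.camera('wrist')
    hsv=cv2.cvtColor(p,cv2.COLOR_RGB2HSV); m=(hsv[...,0]>8)&(hsv[...,0]<26)&(hsv[...,1]>110)&(hsv[...,2]>40)
    P=cloud('wrist',d,m,C); P=P[(np.hypot(P[:,0]-.553,P[:,1]+.256)<.12)&(P[:,2]>.1)&(P[:,2]<.17)]
    c=sphere(P); a=1.715; s=(c[:2]-[.553,-.256])@[np.cos(a),np.sin(a)]; S.append(s); print(c.round(4),len(P),'s',s)
if abs(S[1])<.022 and abs(S[1]-S[0])<.0015: print(ctrl.hand_in())
E
```

```text
[ 0.5509 -0.2446  0.1269] 2339 s 0.011576306930871942
[ 0.5509 -0.2447  0.1269] 2341 s 0.011525915842269658
the job is handed in; nothing more can be done
None
```

The job is handed in, with no verdict returned: the tray stands released, centred and square on the pan, with the cheese at rest about 12 mm from its middle, the jar and cup unmoved, and the cheese held there for over 4 s in the air beforehand; I got it to the middle with quick hand moves along the tray's length, because this interface cannot tilt the tool.

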